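# Load the steriliser carrier with glass jars

### The job

Load the steriliser carrier for the bath: draw the yellow pin and park it in the side notch, then swing the hold-down bar wide open, to the side at a right angle or so, and stand every amber glass jar upright in a pocket of its own. Then swing the bar shut over the jars and drop the pin fully home in its bore. The jars are thin glass, so grip them lightly and set them down gently, and leave the other things on the worktop where they are.

Things in the scene. Friction and masses are not known exactly. Their poses are not given: they have to be found in the camera images.
- carrier: narrow perforated dark steel trough, 254 x 65 mm, fixed. Origin under its centre, on the worktop; x along the row of pockets from hinge post (-x end) to clevis (+x end), z up. Pocket floor 10 mm above the worktop; walls and dividers stand 16 mm above it, so hold a jar by its upper half. Pockets 59 mm square, centres at x = -93, -31, 31, 93 mm, y = 0
- pocket1 (a point): centre of the floor of pocket 1 of the carrier (counted from the hinge end)
- pocket2 (a point): centre of the floor of pocket 2 of the carrier (counted from the hinge end)
- pocket3 (a point): centre of the floor of pocket 3 of the carrier (counted from the hinge end)
- pocket4 (a point): centre of the floor of pocket 4 of the carrier (counted from the hinge end)
- bar (a joint): flat bright metal hold-down bar over the jars, 5 mm above seated lids, on an upright hinge at the carrier's -x end. 0 = shut (against a stop, its eye in the clevis); grows as it swings level to the carrier's -y side, clockwise from above, to 1.8 rad at most. About 1 N at the knob moves it; it stays where it is left. The pin locks it shut
- bar_hinge (a point): on the bar's upright hinge axis at the carrier's -x end (x = -142, y = 0 mm in the carrier's frame), 79 mm above the worktop; its own axes are the carrier's
- bar_knob (a point): centre of the black upright knob on the bar, 20 mm across and 26 mm tall (91 to 117 mm above the worktop; top of bar at 83 mm), 145 mm from the hinge axis
- pin_head (a point): centre of the drop pin's upright yellow knob, 22 mm across, 28 mm tall. Below it a steel collar (18 mm across, 4 mm thick, underside 24 mm below the centre) and a 9 mm shank reaching 64 mm below the centre, tip tapered. Home: collar on the clevis plate, shank through plate, bar eye and lower lug; rises 40 mm to come clear. z along the pin, up. 70 g
- bore (a point): centre of the 13 mm bore of the clevis at the carrier's +x end (x = 153, y = 0 mm in the carrier's frame), on the top face of the clevis plate, 92 mm above the worktop
- notch (a point): place of the parked pin in the side notch of the clevis plate, 68 mm from the bore to the carrier's +y side, on the plate's top face, 92 mm above the worktop. A slot 13 mm wide through the 8 mm plate, closed 13 mm inward of this point, open 18 mm outward (+y); the parked pin hangs upright, shank in the slot, collar on the plate
- jar1_mid (a point): thin glass jar with black lid and white label, upright, 52 mm across, 60 mm tall, about 160 g, thick heavy base; the point is its centre, 30 mm above its foot. The glass cracks if it is squeezed or knocked hard: keep the squeeze under 40 N a finger, and under 30 N where it meets the carrier or the bar
- jar2_mid (a point): thin glass jar with black lid and white label, upright, 52 mm across, 60 mm tall, about 160 g, thick heavy base; the point is its centre, 30 mm above its foot. The glass cracks if it is squeezed or knocked hard: keep the squeeze under 40 N a finger, and under 30 N where it meets the carrier or the bar
- jar3_mid (a point): thin glass jar with black lid and white label, upright, 52 mm across, 60 mm tall, about 160 g, thick heavy base; the point is its centre, 30 mm above its foot. The glass cracks if it is squeezed or knocked hard: keep the squeeze under 40 N a finger, and under 30 N where it meets the carrier or the bar
- jar4_mid (a point): thin glass jar with black lid and white label, upright, 52 mm across, 60 mm tall, about 160 g, thick heavy base; the point is its centre, 30 mm above its foot. The glass cracks if it is squeezed or knocked hard: keep the squeeze under 40 N a finger, and under 30 N where it meets the carrier or the bar
- tin: bystander: flat blue and brass tin, 60 mm across, 22 mm tall; origin under its centre
- squeeze_bottle: bystander: white squeeze bottle with red nozzle, 54 mm across, 185 mm tall; origin under its centre
- spoon: bystander: metal spoon lying on the worktop
- ramekin: bystander: white ramekin, 84 mm across, 45 mm tall; origin under its centre
- caviar_jar: bystander: low, wide, black jar with grey lid, 60 mm across, 52 mm tall; origin under its centre; not one of the jars to load
- spatula: bystander: spatula lying on the worktop
Things that resemble listed ones, but are neither listed nor needed, are in the scene too. What is shaped like the part that bears jar1_mid but blue is not meant. Leave any green look-alike of the part that bears jar2_mid alone.

How it is judged:
By the outcome, as a careful person would: the job done as asked, in the order asked, and still so for the second after the job is handed in, with the robot touching nothing.
Of jar1, jar2, jar3, jar4 only 2 to 4 are there at a start; the rules pass over those that are not, and their reading is None.
At some moment in a run one of jar1, jar2, jar3, jar4 may be knocked a few centimetres aside while the robot is not near it.
It also fails if it takes over 210 s, if anything falls off the work surface, if the arm or the gripper's body presses on something with over 40 N, if the wrist force passes 120 N, or if a joint passes its speed limit or range.

### The arm

A 7-joint arm with a two-finger parallel gripper is mounted at the origin on the work surface. World frame = base frame: x ahead of the robot, y to its left, z up, the work surface at z = 0. Lengths are in mm, angles in rad, forces in N, time in s.
With the tool pointing down it reaches from about 400 to 875 mm from the base axis. Payload 4.4 kg.
Tool frame: the origin (TCP) lies midway between the tips of the shut fingers; the grasp point (between the pads) lies 19 mm behind it; z points along the fingers, y is the line along which they close (so a half turn about z gives the same grasp; the last joint's range is limited). The gripper opens to 85 mm and grips with 20 to 120 N. Pads are 22 mm wide; open, the fingers measure 114 mm over their backs; the gripper's body (76 mm by 85 mm) begins 54 mm behind the grasp point. The pads swing forward as they close: fully open they stand 13 mm farther back than shut.
Start: joints at [1.271, 0.628, 0.038, 1.517, -0.027, 0.996, -0.02], TCP at [150.618, -632.323, 200.313] pointing down, gripper open.
Joint ranges: [-3.06, 3.06], [-0.37, 2.12], [-1.25, 1.32], [0.18, 2.47], [-1.1, 4.24], [0.23, 1.98], [-2.94, 2.94]. Speed limits (rad/s): [2.57, 2.57, 3.14, 3.14, 3.14, 3.14, 3.14].

### API

Orientations are given as [roll, pitch, yaw] about the fixed x, y, z axes, in that order (R = Rz(yaw) Ry(pitch) Rx(roll)).
In Python, from cell import ctrl gives the robot as it stands. The module is installed in compiled form; this text tells all that it offers.
- The arm moves only by the tool step_arm, never from a script. Its argument "commands" is one flat list of numbers, 7 for each row, row after row: the shift along the tool's x, y, z in cm, then the turn, a rotation vector about the tool's x, y, z in rad, then the opening, from 0 (shut) to 1 (fully open). A call has 1 to 10 rows; each row is the pose to reach, as a shift and turn from the pose commanded when the call began, along the tool's axes at that moment; what a row does not reach only later rows make up. A row lasts 1/10 s, in which the tool goes at most 50 mm and 8.59 degrees, less where a joint would pass 70% of its speed; a pose out of reach is approached as far as the arm can. A call with a gripper value outside its range is refused whole. The fingers move at their own pace and stop on an object; the grip force is fixed at half the most. Time passes only in rows, so rows that repeat a pose let the fingers close. It gives the time, the measured TCP pose, the force, the opening and the grip force at its end, in the units of the state.
- ctrl.read_state(): the state, without advancing time (a new reading comes with each control period).
- ctrl.get_image(name): name is "side" or "top" or "wrist"; returns a dict with "image" (384x512x3 uint8, red, green, blue), "range_z" (384x512 float32, mm along the optical axis (not along the pixel's ray), 0 where there is no reading), "vfov" (degrees; the focal length in pixels is half the picture's height over the tangent of half this angle, whatever the lens; pixels are square), "cx", "cy" (the principal point, pixels), "D" ([k1, k2, p1, p2, k3] as OpenCV has them; the pictures are not rectified), "world_to_cam" (4x4, takes a point from world to camera coordinates). Camera axes: x right, y down, z forward; pixel columns grow to the right and rows downward; lengths in mm; the calibration is good to about 2 mm. A picture is of the moment at which its call begins.
- ctrl.finish_job(): hands the job in; it is judged then, once.
The state is a dict: "clock": time; "qpos": joint angles; "qd": joint speeds; "tau": joint torques, N m; "eef_pos": TCP position; "tool_rot": TCP orientation; "force": force on the tool from outside, world axes, zero at the start; "torque": the same for the moment, N m; "width": finger opening in mm; "gripper_force": force on a finger pad.
Only numpy, scipy, OpenCV 4.12 (cv2) and the standard library are available. Lean on these libraries where they do the work, as an engineer would, in place of code of your own. Each camera call takes 0.05 s, during which the arm holds its last target. There are 200 camera calls.

## Working session

There is one attempt and no reset: what is moved stays moved. The work goes in short steps, Python scripts to look and compute and a tool call to move; the robot and the scene stay as the last step left them, time stands still between calls to the robot, and variables do not carry over. Pictures are saved under pics/ and viewed, at most 14 in all, crops included, and the job is handed in when it is done.

Besides the shell and the picture viewer there is one more tool, called after ">>>" by a JSON object that holds its "api" and its "payload", one argument or row to a line. step_arm: Moves the arm, as the interface text tells. Its arguments: {"type":"object","properties":{"commands":{"type":"array"}},"required":["commands"]}

```bash
mkdir -p pics; cat > h.py <<'E'
import numpy as np, cv2
from cell import ctrl
def get(name):
    d=ctrl.get_image(name); d['name']=name
    d['f']=192/np.tan(np.radians(d['vfov'])/2)
    d['K']=np.array([[d['f'],0,d['cx']],[0,d['f'],d['cy']],[0,0,1]])
    d['D']=np.array(d['D'],float); d['T']=np.array(d['world_to_cam'])
    return d
def save(d,fn,crop=None,s=1):
    im=d['image'][:,:,::-1]
    if crop: im=im[crop[1]:crop[3],crop[0]:crop[2]]
    cv2.imwrite('pics/'+fn,cv2.resize(im,None,fx=s,fy=s,interpolation=cv2.INTER_CUBIC))
def ray(d,uv):
    n=cv2.undistortPoints(np.array(uv,float).reshape(-1,1,2),d['K'],d['D']).reshape(-1,2)
    R=d['T'][:3,:3]; o=-R.T@d['T'][:3,3]
    return o,np.c_[n,np.ones(len(n))]@R   # dirs scaled so camera z=1
def onz(d,uv,z):
    o,v=ray(d,uv); return o+v*((z-o[2])/v[:,2])[:,None]
def depth(d,uv):
    o,v=ray(d,uv); uv=np.array(uv).reshape(-1,2).astype(int)
    return o+v*d['range_z'][uv[:,1],uv[:,0]][:,None]
def cloud(d):
    vv,uu=np.mgrid[:384,:512]; uv=np.c_[uu.ravel(),vv.ravel()]
    return depth(d,uv).reshape(384,512,3)
def proj(d,P):
    R=d['T'][:3,:3]
    return cv2.projectPoints(np.array(P,float).reshape(-1,1,3),cv2.Rodrigues(R)[0],d['T'][:3,3],d['K'],d['D'])[0].reshape(-1,2)
def st():
    s=ctrl.read_state(); print({k:(np.round(v,3).tolist()) for k,v in s.items() if k in('clock','qpos','eef_pos','tool_rot','force','width','gripper_force')})
    return s
E
python3 - <<'E'
from h import *
st()
for n in('top','side'):
    d=get(n); save(d,n+'0.png',s=1.5); np.savez(n+'0.npz',**d)
    print(n,d['vfov'],d['D'],(-d['T'][:3,:3].T@d['T'][:3,3]).round(),(d['range_z']>0).mean())
E
```

```text
{'clock': 0.0, 'qpos': [1.271, 0.629, 0.038, 1.518, -0.027, 0.996, -0.02], 'eef_pos': [150.449, -631.626, 199.377], 'tool_rot': [-3.14, 0.0, 0.234], 'force': [-0.164, -0.303, 0.766], 'gripper_force': 0.0, 'width': 85.545}
top 49.733149671622385 [0.03716932 0.         0.         0.         0.        ] [ 406.   93. 1165.] 0.9960174560546875
side 44.571186308816486 [-0.0846922  0.         0.         0.         0.       ] [   2.  922. 1230.] 0.995941162109375
```

View pics/top0.png

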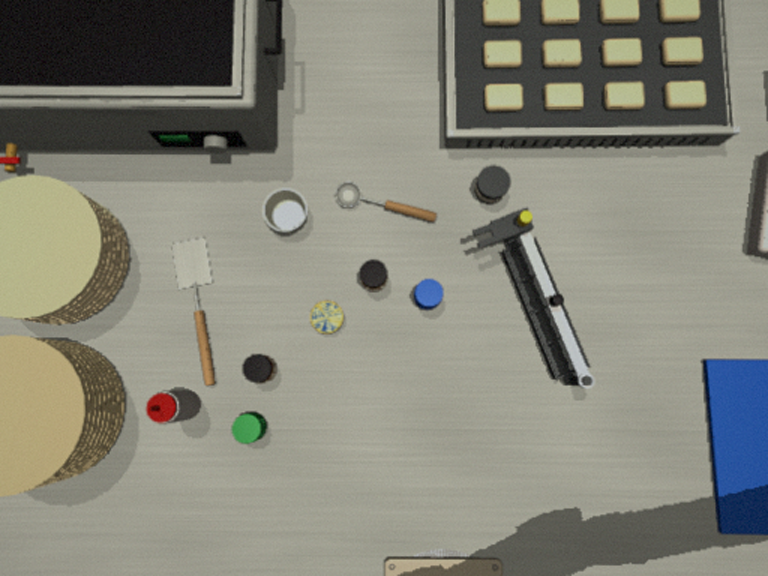

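View pics/side0.png

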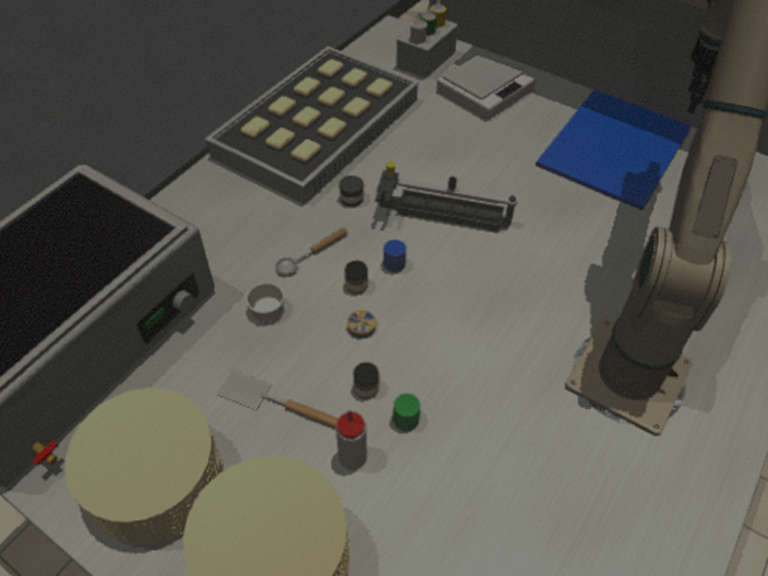

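The top picture (x1.5) shows the yellow pin at (525,217), bar knob (557,300), hinge (586,380), and the slot side of the clevis at the left (465,245). There are two amber jars with black lids, at (373,274) and (258,368). The low jar at (491,184) is the caviar jar.

```bash
cat >> h.py <<'E'
def blobs(d,mask,amin=15):
    n,l,s,c=cv2.connectedComponentsWithStats(mask.astype(np.uint8)); return [(c[i],s[i,4],l==i) for i in range(1,n) if s[i,4]>=amin]
def load(n):
    z=np.load(n+'0.npz'); return {k:z[k] if z[k].ndim else z[k].item() for k in z.files}
E
python3 - <<'E'
from h import *
T=load('top');S=load('side')
for d,nm in((T,'top'),(S,'side')):
    C=cloud(d); h=cv2.cvtColor(d['image'],cv2.COLOR_RGB2HSV)
    y=(h[...,0]>22)&(h[...,0]<35)&(h[...,1]>180)&(h[...,2]>90)
    print(nm,'yellow')
    for c,a,m in blobs(d,y): print(c.round(1),a,np.median(C[m],0).round(1),'on z130',onz(d,c,122 if nm=='top' else 116).round(1))
    # dark things by height
    print('dark lids')
    k=(h[...,2]<70)&(C[...,2]>40)&(C[...,2]<135)&(C[...,0]>200)&(C[...,0]<720)&(C[...,1]>-300)&(C[...,1]<450)
    for c,a,m in blobs(d,k,12): print(c.round(1),a,C[m].min(0).round(0),C[m].max(0).round(0),np.median(C[m],0).round(1))
C=cloud(T)
for z0,z1 in((105,125),(76,92),(92,105)):
    m=(C[...,2]>z0)&(C[...,2]<z1)&(C[...,0]>300)&(C[...,0]<700)&(C[...,1]>-300)&(C[...,1]<60)
    for c,a,q in blobs(T,m,8): print(z0,c.round(1),a,C[q].min(0).round(0),C[q].max(0).round(0),np.median(C[q],0).round(1))
print(onz(T,[[557/1.5,300/1.5],[586/1.5,380/1.5],[373/1.5,274/1.5],[258/1.5,368/1.5]],[117,85,60,60]).round(1))
E
```

```text
top yellow
dark lids
[343.5 152.4] 117 [ 645. -159.   68.] [699. -78. 121.] [ 675.1 -132.6   91.7]
[248.4 182.7] 265 [576.  99.  41.] [623. 145.  66.] [598.5 122.9  59.9]
[370.4 199.8] 60 [ 535. -201.   90.] [ 554. -182.  122.] [ 543.7 -189.2  116.4]
[171.8 245.3] 298 [409. 301.  40.] [456. 351.  65.] [432.2 324.7  59.8]
[383.4 253.8] 16 [ 403. -236.   41.] [ 416. -230.   76.] [ 408.2 -233.6   51.4]
[123.4 268.9] 116 [347. 438.  43.] [389. 450. 122.] [373.5 441.7  83.4]
side yellow
dark lids
[257.8 123. ] 210 [ 644. -156.   41.] [709. -55. 131.] [ 676.6 -114.3   93.5]
[301.5 126.6] 118 [ 433. -227.   73.] [ 650. -143.  123.] [ 543.5 -187.2   82.9]
[341.4 132.4] 13 [ 404. -246.   82.] [ 416. -234.   94.] [ 409.  -241.4   89.2]
[339.9 139.1] 36 [ 399. -245.   41.] [ 416. -225.   82.] [ 407.1 -235.3   61.8]
[261.9 171.7] 55 [541.  19.  41.] [582.  50.  60.] [557.4  43.3  48.1]
[236.9 181.1] 193 [577.  98.  40.] [629. 149.  67.] [598.6 127.9  59.8]
[243.5 250.3] 239 [407. 306.  40.] [457. 355.  65.] [429.7 333.8  59.8]
[270.3 277.8] 49 [304. 334.  41.] [341. 369.  60.] [317.3 362.8  47. 
[... 264 characters left out ...]
1.7] 12 [644. -85.  86.] [654. -71.  91.] [649.9 -77.8  89. ]
76 [319.4 163.4] 9 [641. -71.  84.] [648. -63.  92.] [645.4 -66.5  90.6]
92 [342.7 144.4] 9 [ 691. -135.   92.] [ 699. -122.   95.] [ 693.8 -129.7   92.8]
92 [331.2 148.6] 8 [ 680. -103.   92.] [688. -92.  95.] [684.1 -98.9  94.1]
92 [336.2 153.4] 137 [ 648. -152.   92.] [691. -79. 105.] [ 671.9 -110.4   93.4]
92 [319.9 153.3] 11 [667. -73.  92.] [676. -63.  97.] [671.8 -68.1  94.5]
92 [321.5 162.3] 11 [642. -78.  92.] [651. -65.  94.] [647.8 -73.   93.1]
92 [367.4 202.4] 8 [ 536. -193.   92.] [ 546. -182.  104.] [ 539.3 -184.9   96.9]
[[ 543.3 -191.2  117. ]
 [ 409.9 -242.6   85. ]
 [ 599.1  121.2   60. ]
 [ 431.3  324.3   60. ]]
```

```bash
cat >> h.py <<'E'
from scipy.spatial.transform import Rotation as Ro
YAW=0.37; HINGE=np.array([410,-242.5]); 
def car(x,y):
    c,s=np.cos(YAW),np.sin(YAW); return HINGE+np.array([c*(x+142)-s*y,s*(x+142)+c*y])
def go(*targets):
    """print shift (cm, tool axes) and turn for each (x,y,z,yaw)"""
    s=ctrl.read_state(); R=Ro.from_euler('xyz',s['tool_rot']); p=np.array(s['eef_pos'])
    print('at',p.round(1),np.round(s['tool_rot'],3),'w',round(s['width'],1),'t',round(s['clock'],1))
    for t in targets:
        q=Ro.from_euler('xyz',[np.pi,0,t[3]])
        print(np.round(t,2),'->',(R.inv().apply(np.array(t[:3])-p)/10).round(2),(R.inv()*q).as_rotvec().round(3))
E
python3 - <<'E'
from h import *
T=load('top')
print(onz(T,[[350,144.7]],130), car(153,0),car(153,68),T['image'][145,350])
b=car(153,0)
go((b[0],b[1],240,YAW))
E
```

```text
[[ 684.27507977 -139.75620525  130.        ]] [ 685.03656695 -135.82344757] [660.44671758 -72.42518807] [186 193  69]
at [ 150.5 -631.7  199.5] [-3.14  -0.     0.234] w 85.4 t 0.1
[ 6.8504e+02 -1.3582e+02  2.4000e+02  3.7000e-01] -> [ 63.49 -35.87  -3.99] [-0.002 -0.    -0.136]
```

>>> {"api": "step_arm", "payload": {
  "commands": [63.5,-35.8,-4,0,0,-0.136,1,63.5,-35.8,-4,0,0,-0.136,1,63.5,-35.8,-4,0,0,-0.136,1,63.5,-35.8,-4,0,0,-0.136,1,63.5,-35.8,-4,0,0,-0.136,1,63.5,-35.8,-4,0,0,-0.136,1,63.5,-35.8,-4,0,0,-0.136,1,63.5,-35.8,-4,0,0,-0.136,1,63.5,-35.8,-4,0,0,-0.136,1,63.5,-35.8,-4,0,0,-0.136,1]
}}

```text
clock: 1.1
eef_pos: [517.9, -291.4, 227.6]
tool_rot: [-3.141, 0.0, 0.37]
force: [0.6, -0.8, 0.6]
width: 85.3
gripper_force: 0.0
```

```bash
python3 - <<'E'
from h import *
b=car(153,0); go((b[0],b[1],240,YAW))
E
```

```text
at [ 517.9 -291.4  227.6] [-3.141  0.     0.37 ] w 85.3 t 1.1
[ 6.8504e+02 -1.3582e+02  2.4000e+02  3.7000e-01] -> [21.21 -8.46 -1.25] [-0.  0. -0.]
```

>>> {"api": "step_arm", "payload": {
  "commands": [20,-8.3,-1.2,0,0,0,1,20,-8.3,-1.2,0,0,0,1,20,-8.3,-1.2,0,0,0,1,20,-8.3,-1.2,0,0,0,1,20,-8.3,-1.2,0,0,0,1,20,-8.3,-1.2,0,0,0,1,20,-8.3,-1.2,0,0,0,1]
}}

```text
clock: 1.8
eef_pos: [672.4, -144.2, 238.9]
tool_rot: [3.141, 0.002, 0.37]
force: [-0.0, -0.1, 0.7]
width: 85.5
gripper_force: 0.0
```

```bash
python3 - <<'E'
from h import *
b=car(153,0); go((b[0],b[1],240,YAW))
d=get('wrist'); save(d,'w1.png'); np.savez('w10.npz',**d)
print((-d['T'][:3,:3].T@d['T'][:3,3]).round(), d['T'][:3,:3].round(2), d['vfov'])
h=cv2.cvtColor(d['image'],cv2.COLOR_RGB2HSV);C=cloud(d)
y=(h[...,0]>22)&(h[...,0]<36)&(h[...,1]>130)&(h[...,2]>80)
for c,a,m in blobs(d,y): print(c,a,np.median(C[m],0),onz(d,c,130))
E
```

```text
at [ 672.4 -144.2  238.9] [3.141e+00 2.000e-03 3.700e-01] w 85.5 t 1.8
[ 6.8504e+02 -1.3582e+02  2.4000e+02  3.7000e-01] -> [ 1.48 -0.32 -0.11] [ 0.     0.002 -0.   ]
[ 744. -117.  413.] [[ 0.36 -0.93  0.  ]
 [-0.89 -0.34  0.3 ]
 [-0.28 -0.11 -0.95]] 60.97508428980074
[259.63157895 156.01535088] 456 [ 688.64272913 -141.13209222  130.56845742] [[ 688.62028088 -141.21721868  130.        ]]
```

View pics/w1.png

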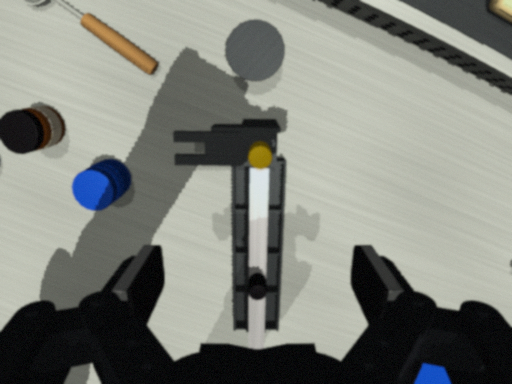

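The wrist view shows the pin head at (260,156), bar knob at (257,287), and the fork slot running from (175,148) to about (208,148).

```bash
python3 - <<'E'
from h import *
z=np.load('w10.npz'); d={k:z[k] if z[k].ndim else z[k].item() for k in z.files}
C=cloud(d)
# plate mask at z 88-97
m=(abs(C[...,2]-92)<4)&(C[...,0]>600)
for v in range(126,170,3): print(v,''.join('#' if q else '.' for q in m[v,165:290:2]), d['image'][v,195])
P=onz(d,[[259.6,156]],130)[0]; 
kn=(d['image'].max(2)<60)&(C[...,2]>112)&(C[...,2]<121)&(C[...,0]<650)&(C[...,0]>450)
for c,a,q in blobs(d,kn): print('knob',c,a,onz(d,c,117),C[q].mean(0)); K=onz(d,c,117)[0]
print('pin',P,'yaw',np.arctan2(*(P-K)[1::-1]),np.linalg.norm((P-K)[:2]))
print('slot',onz(d,[[180,148],[205,148],[192,137],[192,159],[178,132],[178,165]],92).round(1))
E
```

```text
126 ............................................................... [94 95 92]
129 .......................###################################..... [92 95 88]
132 ....######################################################..... [39 40 40]
135 ....#####################################################...... [37 41 40]
138 ....#####################################################...... [37 38 39]
141 ....#####################################################...... [44 47 44]
144 ....................########################........#####...... [73 74 70]
147 ....................#######################..........####...... [76 80 74]
150 ....................######################............##....... [72 76 69]
153 ....................######################............##....... [67 70 65]
156 .....#####################################............##....... [32 32 31]
159 .....#####################################............##....... [35 38 38]
162 .....######################################..........###....... [33 36 38]
165 .....#################.........#############........####....... [66 68 64]
168 ............................................................... [121 123 115]
knob [257.3    290.4125] 240 [[ 549.2180898  -192.96974387  117.        ]] [ 549.21479579 -192.97121746  117.01754793]
pin [ 688.62310275 -141.18613926  130.        ] yaw 0.3556648796884656 148.71213582512368
slot [[660.2 -67.1  92. ]
 [669.2 -90.6  92. ]
 [675.  -75.   92. ]
 [653.8 -81.8  92. ]
 [674.8 -60.4  92. ]
 [642.7 -70.4  92. ]]
```

>>> {"api": "step_arm", "payload": {
  "commands": [1.5,0.2,4,0,0,0.012,1,1.5,0.2,7,0,0,0.012,1,1.5,0.2,7,0,0,0.012,1,1.5,0.2,7,0,0,0.012,1]
}}

```text
clock: 2.25
eef_pos: [687.2, -141.8, 170.1]
tool_rot: [3.141, 0.001, 0.355]
force: [-0.5, -0.6, 1.4]
width: 85.7
gripper_force: 0.0
```

```bash
sed -i 's/^YAW=.*/YAW=0.358; HINGE=np.array([411.2,-244.2])/' h.py; python3 - <<'E'
from h import *
b=car(153,0); go((b[0],b[1],101,YAW))
E
```

```text
at [ 687.2 -141.8  170.1] [3.141e+00 1.000e-03 3.550e-01] w 85.7 t 2.2
[ 6.8750e+02 -1.4083e+02  1.0100e+02  3.6000e-01] -> [ 0.08 -0.09  6.91] [ 0.     0.001 -0.003]
```

>>> {"api": "step_arm", "payload": {
  "commands": [0.1,-0.1,3,0,0,0,1,0.1,-0.1,5,0,0,0,1,0.1,-0.1,6.9,0,0,0,1,0.1,-0.1,6.9,0,0,0,0.6,0.1,-0.1,6.9,0,0,0,0.4,0.1,-0.1,6.9,0,0,0,0.27,0.1,-0.1,6.9,0,0,0,0.24,0.1,-0.1,6.9,0,0,0,0.24,0.1,-0.1,6.9,0,0,0,0.24,0.1,-0.1,6.9,0,0,0,0.24]
}}

```text
clock: 3.25
eef_pos: [688.7, -138.5, 100.9]
tool_rot: [3.141, -0.0, 0.358]
force: [0.2, 0.5, -0.2]
width: 20.1
gripper_force: 0.0
```

>>> {"api": "step_arm", "payload": {
  "commands": [0,0,0,0,0,0,0.24,0,0,0,0,0,0,0.24,0,0,0,0,0,0,0.24]
}}

```text
clock: 3.55
eef_pos: [688.6, -138.5, 100.6]
tool_rot: [-3.142, 0.0, 0.358]
force: [-0.2, -0.3, -0.9]
width: 20.3
gripper_force: 0.0
```

>>> {"api": "step_arm", "payload": {
  "commands": [0,0,0,0,0,0,0.2,0,0,0,0,0,0,0.2,0,0,0,0,0,0,0.2]
}}

```text
clock: 3.85
eef_pos: [688.7, -138.5, 100.7]
tool_rot: [3.142, 0.0, 0.358]
force: [-0.2, 0.2, -1.1]
width: 16.7
gripper_force: 0.0
```

```bash
python3 - <<'E'
from h import *
d=get('wrist'); save(d,'w2.png',crop=(130,150,390,384),s=2)
E
```

```text
(no output)
```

View pics/w2.png

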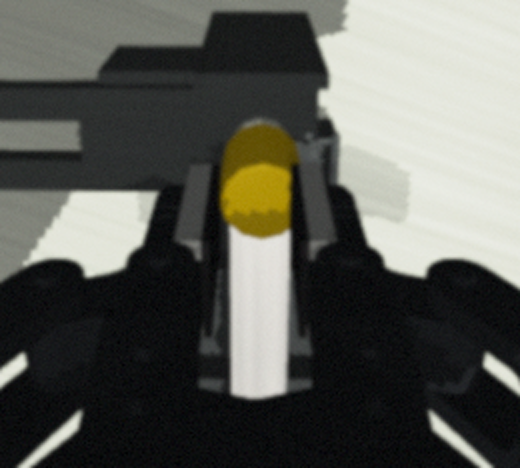

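```bash
python3 - <<'E'
from h import *
s=st(); d=get('wrist'); C=cloud(d); h=cv2.cvtColor(d['image'],cv2.COLOR_RGB2HSV)
R=Ro.from_euler('xyz',s['tool_rot']); L=R.inv().apply((C-s['eef_pos']).reshape(-1,3)).reshape(C.shape)
y=(h[...,0]>18)&(h[...,0]<38)&(h[...,1]>130)&(h[...,2]>60)
for c,a,m in blobs(d,y): print(c,a,'tool min/max',np.percentile(L[m],[2,98],axis=0).round(1)); t=m&(C[...,2]>127); print('top face',t.sum(),np.percentile(L[t],[1,99],axis=0).round(1),C[t].mean(0))
for u,v in((130+200,150+200),(130+185,150+0)): pass
for uv in((130+192/2,150+190/2),(130+205/2,150+190/2),(130+310/2,150+190/2),(130+323/2,150+190/2),(130+195/2,150+240/2)):
    u,v=map(int,uv); print(uv,L[v,u].round(1),C[v,u].round(1))
E
```

```text
{'clock': 3.9, 'qpos': [0.172, 0.809, -0.025, 1.441, 0.023, 0.892, -1.072], 'eef_pos': [688.645, -138.554, 100.716], 'tool_rot': [-3.142, -0.0, 0.358], 'force': [-0.054, -0.658, 0.681], 'gripper_force': 0.0, 'width': 17.163}
[258.67340067 239.86026936] 1782 tool min/max [[-10.2  -7.5 -31.2]
 [  9.   10.2  -5.8]]
top face 1204 [[-10.8  -7.3 -32.5]
 [  8.9   9.6 -26.9]] [ 689.28676461 -140.01453741  131.53108674]
(226.0, 245.0) [ 11.2 -12.5 -49.2] [ 694.8 -122.9  150. ]
(232.5, 245.0) [ 11.2  -9.9 -49.1] [ 695.6 -125.3  149.9]
(285.0, 245.0) [ 10.9  12.8 -48.7] [ 703.3 -146.7  149.4]
(291.5, 245.0) [ 11.   15.3 -48.8] [ 704.3 -149.1  149.5]
(227.5, 270.0) [ 11.2 -10.3 -69.2] [ 695.5 -124.9  169.9]
```

>>> {"api": "step_arm", "payload": {
  "commands": [0,0,0,0,0,0,0.14,0,0,0,0,0,0,0.14,0,0,0,0,0,0,0.14]
}}

```text
clock: 4.25
eef_pos: [688.7, -138.5, 100.7]
tool_rot: [-3.142, -0.0, 0.358]
force: [-0.3, -0.6, 0.6]
width: 12.0
gripper_force: 0.0
```

>>> {"api": "step_arm", "payload": {
  "commands": [0,0,0,0,0,0,0,0,0,0,0,0,0,0,0,0,0,0,0,0,0,0,0,0,0,0,0,0]
}}

```text
clock: 4.65
eef_pos: [688.7, -138.5, 100.7]
tool_rot: [-3.142, -0.0, 0.358]
force: [-0.5, -0.2, -0.0]
width: 0.1
gripper_force: 0.0
```

```bash
python3 - <<'E'
from h import *
d=get('wrist'); save(d,'w3.png',crop=(130,100,390,384),s=2); np.savez('w30.npz',**d)
s=get('side'); save(s,'s3.png',crop=(200,20,420,180),s=3); np.savez('s30.npz',**s)
E
```

```text
(no output)
```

View pics/w3.png

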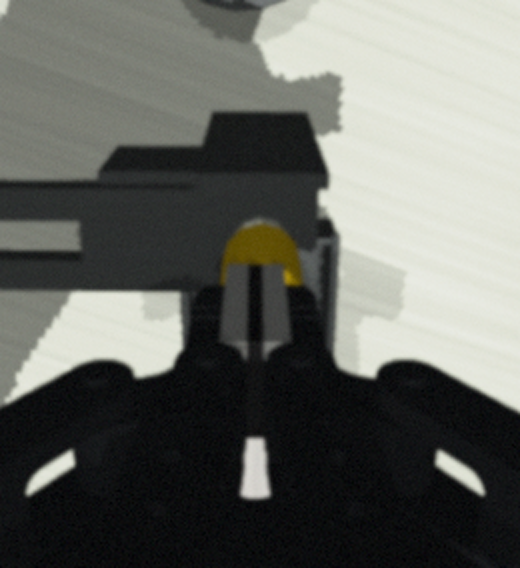

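View pics/s3.png

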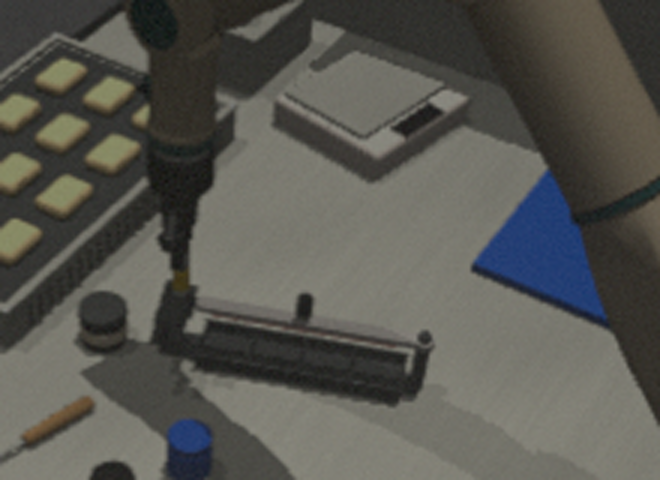

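```bash
python3 - <<'E'
from h import *
def ld(f):
    z=np.load(f); return {k:z[k] if z[k].ndim else z[k].item() for k in z.files}
s=ctrl.read_state(); R=Ro.from_euler('xyz',s['tool_rot'])
d=ld('w30.npz'); C=cloud(d); L=R.inv().apply((C-s['eef_pos']).reshape(-1,3)).reshape(C.shape)
for v in range(205,300,6): print(v,[L[v,u].round(0).tolist() for u in (246,257,268)],d['image'][v,246])
d=ld('s30.npz'); C=cloud(d)
for v in range(80,120,3): 
    u=200+int(round((175+ (v-80)*0.15)/3)); print('side',v,[ (uu,C[v,uu].round(0).tolist(),d['image'][v,uu].tolist()) for uu in (257,259,261)])
E
```

```text
205 [[8.0, -6.0, 8.0], [8.0, 1.0, 8.0], [8.0, 7.0, 9.0]] [45 46 48]
211 [[4.0, -6.0, 8.0], [6.0, 1.0, 4.0], [6.0, 7.0, 4.0]] [50 49 49]
217 [[0.0, -6.0, 8.0], [8.0, 1.0, -11.0], [8.0, 7.0, -11.0]] [61 55 40]
223 [[5.0, -5.0, -12.0], [8.0, 1.0, -19.0], [8.0, 6.0, -18.0]] [92 76  4]
229 [[6.0, -5.0, -21.0], [9.0, 1.0, -27.0], [8.0, 6.0, -25.0]] [86 70  9]
235 [[12.0, -4.0, -40.0], [12.0, 1.0, -40.0], [11.0, 6.0, -40.0]] [66 67 63]
241 [[11.0, -4.0, -45.0], [11.0, 1.0, -45.0], [11.0, 6.0, -45.0]] [66 68 65]
247 [[11.0, -4.0, -51.0], [11.0, 1.0, -51.0], [11.0, 5.0, -51.0]] [66 67 66]
253 [[11.0, -4.0, -56.0], [11.0, 1.0, -56.0], [11.0, 5.0, -56.0]] [70 69 66]
259 [[11.0, -4.0, -61.0], [11.0, 1.0, -61.0], [11.0, 5.0, -60.0]] [66 69 67]
265 [[11.0, -3.0, -65.0], [11.0, 1.0, -65.0], [11.0, 5.0, -66.0]] [69 70 69]
271 [[11.0, -3.0, -69.0], [10.0, 1.0, -69.0], [11.0, 5.0, -69.0]] [75 77 74]
277 [[12.0, -3.0, -74.0], [8.0, 1.0, -69.0], [12.0, 5.0, -75.0]] [17 17 18]
283 [[12.0, -3.0, -79.0], [6.0, 1.0, -69.0], [12.0, 5.0, -79.0]] [16 17 18]
289 [[12.0, -3.0, -82.0], [76.0, 1.0, -174.0], [12.0,
[... 1411 characters left out ...]
.0, -122.0, 154.0], [43, 40, 36]), (259, [682.0, -126.0, 154.0], [32, 29, 31]), (261, [680.0, -135.0, 149.0], [45, 46, 43])]
side 110 [(257, [694.0, -131.0, 132.0], [89, 87, 76]), (259, [684.0, -129.0, 138.0], [55, 52, 36]), (261, [680.0, -135.0, 135.0], [55, 51, 33])]
side 113 [(257, [695.0, -133.0, 115.0], [69, 65, 56]), (259, [684.0, -129.0, 124.0], [60, 48, 20]), (261, [680.0, -136.0, 121.0], [61, 53, 29])]
side 116 [(257, [699.0, -140.0, 94.0], [47, 44, 36]), (259, [684.0, -129.0, 110.0], [59, 53, 29]), (261, [678.0, -134.0, 109.0], [58, 54, 33])]
side 119 [(257, [692.0, -129.0, 91.0], [38, 38, 39]), (259, [683.0, -129.0, 96.0], [39, 39, 38]), (261, [677.0, -133.0, 96.0], [38, 40, 38])]
```

The fingertips shut above the head. Both the wrist and side depth put the real tips about 37 mm above the reported TCP, so I need to go about 35 mm lower.

>>> {"api": "step_arm", "payload": {
  "commands": [0,0.1,0,0,0,0,0.6,0,0.1,0,0,0,0,0.6,0,0.1,0,0,0,0,0.6,0,0.1,0,0,0,0,0.6,0,0.1,1,0,0,0,0.6,0,0.1,2,0,0,0,0.6,0,0.1,2.8,0,0,0,0.6,0,0.1,3.4,0,0,0,0.6,0,0.1,3.4,0,0,0,0.35,0,0.1,3.4,0,0,0,0.27]
}}

```text
clock: 5.75
eef_pos: [689.0, -139.5, 66.5]
tool_rot: [-3.142, 0.0, 0.358]
force: [0.2, 0.9, 0.1]
width: 23.8
gripper_force: 0.0
```

>>> {"api": "step_arm", "payload": {
  "commands": [0,0,0,0,0,0,0.25,0,0,0,0,0,0,0.25,0,0,0,0,0,0,0.24,0,0,0,0,0,0,0.24,0,0,0,0,0,0,0.24]
}}

```text
clock: 6.25
eef_pos: [689.1, -139.5, 66.8]
tool_rot: [3.142, -0.0, 0.358]
force: [0.2, 0.0, 0.1]
width: 21.3
gripper_force: 29.3
```

>>> {"api": "step_arm", "payload": {
  "commands": [0,0,0,0,0,0,0.2,0,0,0,0,0,0,0.18,0,0,-0.8,0,0,0,0.18,0,0,-1.8,0,0,0,0.18,0,0,-2.8,0,0,0,0.18,0,0,-3.8,0,0,0,0.18,0,0,-4.8,0,0,0,0.18,0,0,-5.4,0,0,0,0.18,0,0,-5.4,0,0,0,0.18]
}}

```text
clock: 7.15
eef_pos: [689.8, -139.6, 122.2]
tool_rot: [3.14, -0.002, 0.358]
force: [-0.1, 0.7, -0.5]
width: 20.3
gripper_force: 58.6
```

>>> {"api": "step_arm", "payload": {
  "commands": [0,-2,0,0,0,0,0.18,0,-4,0,0,0,0,0.18,0,-6,0,0,0,0,0.18,0,-6.8,0,0,0,0,0.18,0,-6.8,0,0,0,0,0.18,0,-6.8,0,0,0,0,0.18]
}}

```text
clock: 7.75
eef_pos: [665.5, -77.1, 120.7]
tool_rot: [3.14, 0.0, 0.357]
force: [0.3, -0.7, -0.7]
width: 20.2
gripper_force: 58.7
```

```bash
python3 - <<'E'
from h import *
st(); go((688.9-68*np.sin(YAW),-139.6+68*np.cos(YAW),66.8,YAW))
d=get('wrist'); save(d,'w4.png',crop=(130,100,390,384),s=2)
E
```

```text
{'clock': 7.75, 'qpos': [0.084, 0.741, -0.019, 1.532, 0.019, 0.868, -1.156], 'eef_pos': [665.457, -77.086, 120.65], 'tool_rot': [3.14, 0.0, 0.357], 'force': [0.288, -0.655, -0.673], 'gripper_force': 58.674, 'width': 20.168}
at [665.5 -77.1 120.7] [3.14  0.    0.357] w 20.2 t 7.8
[ 6.6507e+02 -7.5910e+01  6.6800e+01  3.6000e-01] -> [ 0.01 -0.13  5.38] [ 0.001  0.    -0.001]
```

View pics/w4.png

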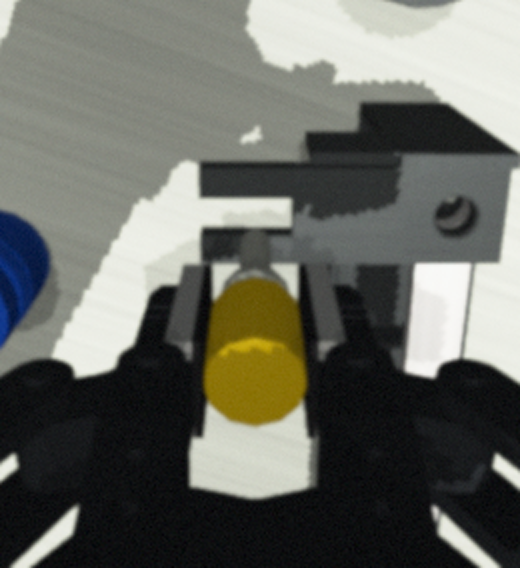

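The pin hangs from the gripper at crop (255,300), over the slot. The bore is empty at (456,214). Next I lower it into the notch.

>>> {"api": "step_arm", "payload": {
  "commands": [0,-0.1,1,0,0,0,0.18,0,-0.1,2,0,0,0,0.18,0,-0.1,3,0,0,0,0.18,0,-0.1,4,0,0,0,0.18,0,-0.1,4.8,0,0,0,0.18,0,-0.1,5.2,0,0,0,0.18,0,-0.1,5.35,0,0,0,0.18,0,-0.1,5.35,0,0,0,0.18]
}}

```text
clock: 8.6
eef_pos: [665.0, -74.8, 67.3]
tool_rot: [3.141, -0.0, 0.358]
force: [0.5, -0.3, -0.3]
width: 20.2
gripper_force: 58.7
```

>>> {"api": "step_arm", "payload": {
  "commands": [0,0,0,0,0,0,0.4,0,0,0,0,0,0,0.5,0,0,0,0,0,0,0.5,0,0,-2,0,0,0,0.5,0,0,-5,0,0,0,0.5,0,0,-7,0,0,0,0.5,-4,2,-7,0,0,0,0.5,-8,4,-7,0,0,0,0.5,-12,6,-7,0,0,0,0.5,-15,6.9,-7,0,0,0,0.5]
}}

```text
clock: 9.6
eef_pos: [546.4, -195.7, 137.6]
tool_rot: [3.14, 0.001, 0.354]
force: [0.8, -0.7, -0.1]
width: 42.8
gripper_force: 0.0
```

```bash
sed -i 's/^YAW=.*/YAW=0.358; HINGE=np.array([412.7,-243.0])/' h.py; python3 - <<'E'
from h import *
k=car(3,0); go((k[0],k[1],54,YAW))
d=get('wrist'); save(d,'w5.png')
C=cloud(d);h=cv2.cvtColor(d['image'],cv2.COLOR_RGB2HSV)
kn=(d['image'].max(2)<70)&(C[...,2]>110)&(C[...,2]<121)
for c,a,q in blobs(d,kn,60): print('knob',c,a,onz(d,c,117))
y=(h[...,0]>18)&(h[...,0]<38)&(h[...,1]>130)&(h[...,2]>60)
for c,a,m in blobs(d,y): print('pin',c,a,np.percentile(C[m],[2,50,98],axis=0).round(0))
E
```

```text
at [ 546.4 -195.7  137.6] [3.14e+00 1.00e-03 3.54e-01] w 42.8 t 9.6
[ 5.4851e+02 -1.9219e+02  5.4000e+01  3.6000e-01] -> [ 0.33 -0.27  8.36] [ 0.002  0.001 -0.004]
knob [253.38266667 205.50133333] 750 [[ 548.58573159 -193.18217343  117.        ]]
```

View pics/w5.png

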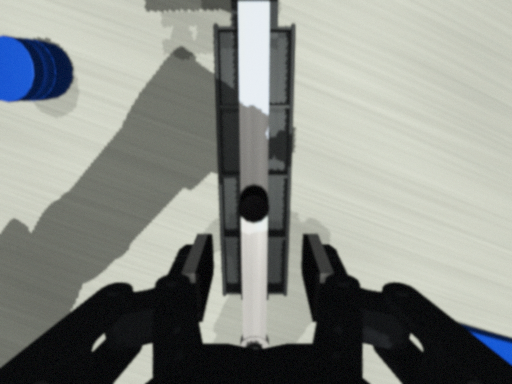

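The bar knob is at (253,205), which is where the model puts it (548.6, -193). I go down to grip it.

>>> {"api": "step_arm", "payload": {
  "commands": [0.25,-0.2,3,0,0,0,0.5,0.25,-0.2,6,0,0,0,0.5,0.25,-0.2,7.5,0,0,0,0.5,0.25,-0.2,8.3,0,0,0,0.5,0.25,-0.2,8.3,0,0,0,0.5,0.25,-0.2,8.3,0,0,0,0.3,0.25,-0.2,8.3,0,0,0,0.25,0.25,-0.2,8.3,0,0,0,0.22,0.25,-0.2,8.3,0,0,0,0.22,0.25,-0.2,8.3,0,0,0,0.22]
}}

```text
clock: 10.65
eef_pos: [551.7, -191.0, 55.5]
tool_rot: [3.138, -0.003, 0.357]
force: [2.2, -5.3, 4.9]
width: 19.4
gripper_force: 22.0
```

```bash
python3 - <<'E'
from h import *
st()
s=get('side'); save(s,'s5.png',crop=(230,90,360,170),s=5)
C=cloud(s);h=cv2.cvtColor(s['image'],cv2.COLOR_RGB2HSV)
y=(h[...,0]>18)&(h[...,0]<38)&(h[...,1]>130)&(h[...,2]>60)
for c,a,m in blobs(s,y): print('pin',c,a,np.percentile(C[m],[2,50,98],axis=0).round(0))
E
```

```text
{'clock': 10.65, 'qpos': [0.303, 0.724, -0.029, 1.831, 0.038, 0.582, -0.964], 'eef_pos': [551.723, -191.034, 55.538], 'tool_rot': [3.138, -0.003, 0.357], 'force': [2.215, -5.255, 4.918], 'gripper_force': 22.027, 'width': 19.368}
pin [292.18181818   6.81818182] 22 [[  388. -1351.  -189.]
 [  938.  -781.   151.]
 [ 1255.   212.   780.]]
pin [255.42424242 123.48484848] 33 [[ 654. -117.   94.]
 [ 662.  -73.  129.]
 [ 685.  -63.  134.]]
pin [ 24.83333333 297.9       ] 30 [[833. 793.  49.]
 [841. 800.  54.]
 [851. 807.  59.]]
pin [ 33.18181818 305.31818182] 22 [[799. 794.  49.]
 [804. 801.  54.]
 [812. 807.  60.]]
```

View pics/s5.png

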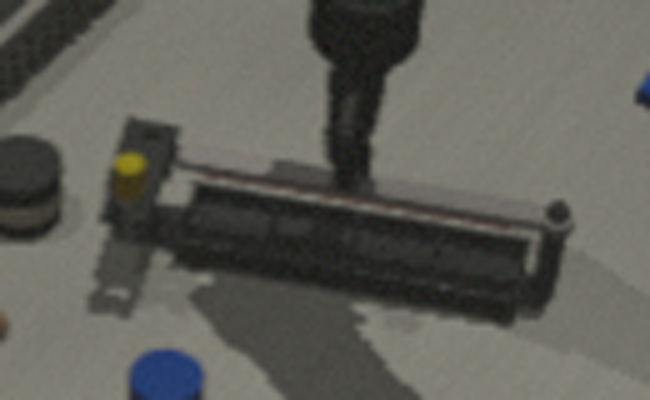

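The pin stands upright in the notch, head at crop (130,175). The knob is gripped, so I swing the bar along its 145 mm arc.

>>> {"api": "step_arm", "payload": {
  "commands": [-0.1,1.74,-0.2,0,0,0.12,0.22,-0.42,3.45,-0.2,0,0,0.24,0.22,-0.92,5.11,-0.2,0,0,0.36,0.22,-1.64,6.7,-0.2,0,0,0.48,0.22,-2.53,8.19,-0.2,0,0,0.6,0.22,-3.6,9.56,-0.2,0,0,0.72,0.22,-4.82,10.8,-0.2,0,0,0.84,0.22,-6.18,11.88,-0.2,0,0,0.96,0.22,-7.67,12.79,-0.2,0,0,1.08,0.22,-9.25,13.51,-0.2,0,0,1.2,0.22]
}}

```text
clock: 11.7
eef_pos: [515.2, -351.3, 55.8]
tool_rot: [-3.14, -0.01, -0.846]
force: [9.3, -8.7, -14.2]
width: 19.0
gripper_force: 21.3
```

>>> {"api": "step_arm", "payload": {
  "commands": [-0.1,1.74,0,0,0,0.12,0.22,-0.42,3.45,0,0,0,0.24,0.22,-0.92,5.11,0,0,0,0.36,0.22,-1.2,5.8,0,0,0,0.41,0.22,-1.2,5.8,0,0,0,0.41,0.22,-1.2,5.8,0,0,0,0.41,0.22]
}}

```text
clock: 12.3
eef_pos: [460.9, -384.7, 56.0]
tool_rot: [-3.141, -0.012, -1.255]
force: [4.4, -16.0, -16.0]
width: 19.3
gripper_force: 21.2
```

```bash
python3 - <<'E'
from h import *
s=st(); p=s['eef_pos'][:2]-HINGE; print(np.hypot(*p), YAW-np.arctan2(p[1],p[0]))
E
```

```text
{'clock': 12.3, 'qpos': [0.418, 0.772, 0.369, 1.799, -0.425, 0.638, -1.792], 'eef_pos': [460.893, -384.702, 56.004], 'tool_rot': [-3.141, -0.012, -1.255], 'force': [4.412, -16.05, -16.045], 'gripper_force': 21.21, 'width': 19.271}
149.67260136499397 1.6009679111467383
```

>>> {"api": "step_arm", "payload": {
  "commands": [0,0,0,0,0,0,0.45,0,0,0,0,0,0,0.6,0,0,0,0,0,0,0.6,0,0,-3,0,0,0,0.75,0,0,-7,0,0,0,0.75,0,0,-9,0,0,0,0.75,0,0,-9,0,0,0,0.75]
}}

```text
clock: 13.0
eef_pos: [461.4, -378.6, 149.5]
tool_rot: [-3.138, -0.004, -1.251]
force: [-0.2, -0.1, 0.1]
width: 63.8
gripper_force: 0.0
```

```bash
python3 - <<'E'
from h import *
go((530,-130,145,-.45),(598,122,140,.358))
E
```

```text
at [ 461.4 -378.6  149.5] [-3.138 -0.004 -1.251] w 63.8 t 13.0
[ 5.30e+02 -1.30e+02  1.45e+02 -4.50e-01] -> [-21.45 -14.32   0.42] [-0.002 -0.006 -0.801]
[5.98e+02 1.22e+02 1.40e+02 3.60e-01] -> [-43.24 -28.68   0.88] [ 0.    -0.006 -1.609]
```

>>> {"api": "step_arm", "payload": {
  "commands": [-43.2,-28.7,0.9,0,0,-1.609,0.75,-43.2,-28.7,0.9,0,0,-1.609,0.75,-43.2,-28.7,0.9,0,0,-1.609,0.75,-43.2,-28.7,0.9,0,0,-1.609,0.75,-43.2,-28.7,0.9,0,0,-1.609,0.75,-43.2,-28.7,0.9,0,0,-1.609,0.75,-43.2,-28.7,0.9,0,0,-1.609,0.75,-43.2,-28.7,0.9,0,0,-1.609,0.75,-43.2,-28.7,0.9,0,0,-1.609,0.75,-43.2,-28.7,0.9,0,0,-1.609,0.75]
}}

```text
clock: 14.0
eef_pos: [590.8, 106.9, 136.7]
tool_rot: [-3.141, 0.002, 0.255]
force: [0.4, 0.6, -0.1]
width: 64.2
gripper_force: 0.0
```

```bash
python3 - <<'E'
from h import *
go((598,122,140,.358))
E
```

```text
at [590.8 106.9 136.7] [-3.141e+00  2.000e-03  2.550e-01] w 64.2 t 14.0
[5.98e+02 1.22e+02 1.40e+02 3.60e-01] -> [ 1.07 -1.28 -0.33] [-0.001  0.002 -0.103]
```

>>> {"api": "step_arm", "payload": {
  "commands": [0.7,-0.9,0,0,0,-0.1,0.75,0.7,-0.9,0,0,0,-0.1,0.75,0.7,-0.9,0,0,0,-0.1,0.75]
}}

```text
clock: 14.3
eef_pos: [595.2, 113.4, 136.7]
tool_rot: [3.141, 0.003, 0.345]
force: [0.0, -1.3, 0.1]
width: 64.0
gripper_force: 0.0
```

```bash
cat >> h.py <<'E'
def lids(d,z=60):
    s=ctrl.read_state(); R=Ro.from_euler('xyz',s['tool_rot'])
    C=cloud(d); m=(d['image'].max(2)<70)&(abs(C[...,2]-z)<7)
    for c,a,q in blobs(d,m,200):
        (cx,cy),r=cv2.minEnclosingCircle(np.argwhere(q)[:,::-1].astype(np.float32)); w=onz(d,[cx,cy],z)[0]
        e=onz(d,[[cx-r,cy],[cx+r,cy]],z); print('lid',c.round(1),(round(cx,1),round(cy,1)),a,w.round(1),'centroid',onz(d,c,z)[0].round(1),'dia',np.linalg.norm(e[1]-e[0]).round(1),'tool',R.inv().apply(w-s['eef_pos']).round(1))
E
python3 - <<'E'
from h import *
go((598,122,140,.358))
d=get('wrist'); save(d,'w6.png'); lids(d); np.savez('w60.npz',**d)
E
```

```text
at [595.2 113.4 136.7] [3.141e+00 3.000e-03 3.450e-01] w 64.0 t 14.3
[5.98e+02 1.22e+02 1.40e+02 3.60e-01] -> [ 0.55 -0.72 -0.33] [ 0.     0.003 -0.013]
lid [250.2 170.4] (250.1, 169.5) 2956 [605.1 121.9  60. ] centroid [604.4 121.6  60. ] dia 50.1 tool [12.5 -5.8 76.9]
lid [  6.1 266.4] (0.5, 266.5) 492 [437.6 313.   60. ] centroid [440.1 307.4  60. ] dia 47.6 tool [ -80.9 -242.2   76.9]
```

View pics/w6.png

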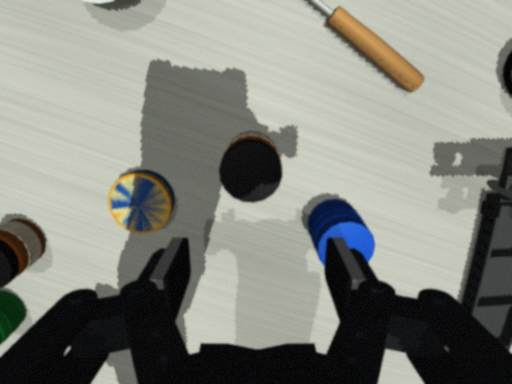

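The wrist picture shows the jar lid at (250,170), tin at (141,202), and blue look-alike at (343,232), with room for the fingers. I align, then check lower down.

>>> {"api": "step_arm", "payload": {
  "commands": [1.25,-0.6,2,0,0,-0.013,0.78,1.25,-0.6,5,0,0,-0.013,0.78,1.25,-0.6,8,0,0,-0.013,0.78,1.25,-0.6,9,0,0,-0.013,0.78,1.25,-0.6,9,0,0,-0.013,0.78]
}}

```text
clock: 14.85
eef_pos: [604.7, 122.5, 46.3]
tool_rot: [3.141, 0.004, 0.358]
force: [-1.3, 0.6, 0.4]
width: 66.6
gripper_force: 0.0
```

```bash
python3 - <<'E'
from h import *
d=get('wrist'); lids(d); go((604.8,121.8,-13,.358))
E
```

```text
lid [256.9 232.2] (256.7, 232.2) 6270 [605.4 122.1  60. ] centroid [605.4 122.   60. ] dia 50.0 tool [ -1.    0.8 -12.3]
at [606.  123.2  47.7] [3.141e+00 1.000e-03 3.580e-01] w 66.6 t 14.9
[ 6.048e+02  1.218e+02 -1.300e+01  3.600e-01] -> [-0.16  0.08  6.07] [0.001 0.001 0.   ]
```

>>> {"api": "step_arm", "payload": {
  "commands": [-0.1,0.08,2,0,0,0,0.78,-0.1,0.08,4,0,0,0,0.78,-0.1,0.08,5.5,0,0,0,0.78,-0.1,0.08,6,0,0,0,0.78,-0.1,0.08,6,0,0,0,0.68,-0.1,0.08,6,0,0,0,0.63,-0.1,0.08,6,0,0,0,0.61,-0.1,0.08,6,0,0,0,0.605,-0.1,0.08,6,0,0,0,0.605]
}}

```text
clock: 15.8
eef_pos: [606.5, 123.4, -11.4]
tool_rot: [3.141, -0.002, 0.361]
force: [-0.7, -0.8, 5.8]
width: 52.2
gripper_force: 7.4
```

>>> {"api": "step_arm", "payload": {
  "commands": [0,0,0,0,0,0,0.6,0,0,0,0,0,0,0.598,0,0,0,0,0,0,0.598]
}}

```text
clock: 16.1
eef_pos: [606.5, 123.3, -11.3]
tool_rot: [3.141, -0.002, 0.361]
force: [-0.5, -1.9, 6.7]
width: 51.8
gripper_force: 23.0
```

>>> {"api": "step_arm", "payload": {
  "commands": [0,0,-0.5,0,0,0,0.598,0,0,-1.2,0,0,0,0.598,0,0,-2.5,0,0,0,0.598,0,0,-4.5,0,0,0,0.598,0,0,-7,0,0,0,0.598,0,0,-10,0,0,0,0.598,0,0,-13,0,0,0,0.598,0,0,-15,0,0,0,0.598,0,0,-15,0,0,0,0.598]
}}

```text
clock: 17.0
eef_pos: [607.9, 124.1, 141.6]
tool_rot: [3.141, -0.007, 0.361]
force: [0.3, -0.3, -2.3]
width: 51.8
gripper_force: 23.4
```

```bash
python3 - <<'E'
from h import *
d=get('wrist'); lids(d,210); lids(d,205);p=car(31,0); st();go((p[0]+1.4,p[1]+.5,135,YAW))
E
```

```text
lid [257.2 293.6] (258.0, 283.5) 12870 [612.4 124.6 210. ] centroid [608.  123.4 210. ] dia 61.0 tool [  6.1   1.3 -70.5]
lid [257.  257.6] (257.3, 278.1) 2150 [611.5 124.6 205. ] centroid [620.  127.9 205. ] dia 60.1 tool [  5.2   1.1 -65.5]
{'clock': 17.05, 'qpos': [-0.261, 0.65, 0.023, 1.675, -0.019, 0.814, -1.439], 'eef_pos': [606.441, 123.79, 139.434], 'tool_rot': [3.141, -0.004, 0.361], 'force': [-0.906, -0.531, -2.435], 'gripper_force': 23.366, 'width': 51.541}
at [606.4 123.8 139.4] [ 3.141 -0.004  0.361] w 51.5 t 17.1
[ 5.7613e+02 -1.8188e+02  1.3500e+02  3.6000e-01] -> [-13.63  27.53   0.41] [ 0.    -0.004  0.003]
```

>>> {"api": "step_arm", "payload": {
  "commands": [-1,2,0.4,0,0,0,0.598,-3,6,0.4,0,0,0,0.598,-5,10,0.4,0,0,0,0.598,-7,14,0.4,0,0,0,0.598,-9,18,0.4,0,0,0,0.598,-11,22,0.4,0,0,0,0.598,-12.8,25.8,0.4,0,0,0,0.598,-13.6,27.5,0.4,0,0,0,0.598,-13.6,27.5,0.4,0,0,0,0.598,-13.6,27.5,0.4,0,0,0,0.598]
}}

```text
clock: 18.05
eef_pos: [574.4, -180.9, 132.3]
tool_rot: [-3.139, 0.001, 0.36]
force: [-0.1, 1.3, -2.1]
width: 51.6
gripper_force: 23.5
```

```bash
python3 - <<'E'
from h import *
s=st(); d=get('wrist'); save(d,'w7.png'); np.savez('w70.npz',**d); C=cloud(d)
p=car(31,0); go((p[0]+1.4,p[1]+.5,35,YAW))
# wall tops in model carrier frame
m=(C[...,2]>20)&(C[...,2]<32)&(d['image'].max(2)<90)
c,sn=np.cos(YAW),np.sin(YAW); X=C[...,:2]-car(0,0); A=X[...,0]*c+X[...,1]*sn; B=-X[...,0]*sn+X[...,1]*c
q=m&(abs(A)<150)&(abs(B)<60)
print(q.sum()); 
for a0 in range(-120,130,15):
    t=q&(A>a0)&(A<a0+15)
    if t.sum()>15: print(a0,t.sum(),np.percentile(B[t],[1,99]).round(1))
hist,e=np.histogram(A[q&(abs(B)<20)],bins=np.arange(-130,131,2)); print([(int(x),int(n)) for n,x in zip(hist,e) if n>8])
E
```

```text
{'clock': 18.05, 'qpos': [0.263, 0.64, -0.006, 1.721, 0.004, 0.783, -0.955], 'eef_pos': [574.428, -180.883, 132.328], 'tool_rot': [-3.139, 0.001, 0.36], 'force': [-0.1, 1.266, -2.096], 'gripper_force': 23.508, 'width': 51.636}
at [ 574.9 -179.7  132.6] [-3.139e+00  1.000e-03  3.620e-01] w 51.5 t 18.1
[ 5.7613e+02 -1.8188e+02  3.5000e+01  3.6000e-01] -> [0.05 0.27 9.76] [-0.003  0.001  0.004]
1170
0 48 [-31.6  30.3]
15 73 [-31.5  31.5]
30 114 [-32.4  32.2]
45 267 [-32.9  31.7]
60 247 [-32.8  31.9]
75 135 [-31.8  31.8]
90 119 [-31.5  31.8]
105 117 [-31.8  31.7]
120 41 [-31.5  30.5]
[(58, 92), (60, 92)]
```

View pics/w7.png

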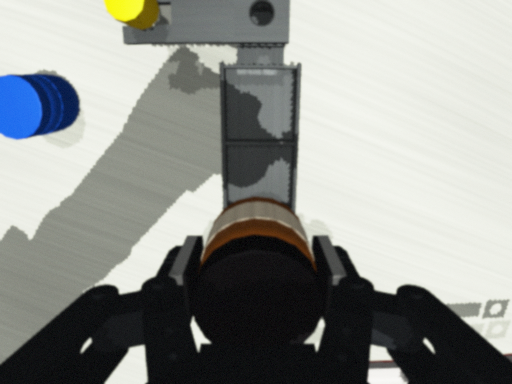

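The open bore is at (262,12) and the pin is parked at (135,10). Pocket 4 and its divider at row 142 are visible, with the held jar over pocket 3. The walls are centred on the model to within 0.5 mm.

>>> {"api": "step_arm", "payload": {
  "commands": [0,0.2,2,0,0,0.003,0.598,0,0.2,5,0,0,0.003,0.598,0,0.2,8,0,0,0.003,0.598,0,0.2,10,0,0,0.003,0.598,0,0.2,10,0,0,0.003,0.598,0,0.2,10,0,0,0.003,0.598]
}}

```text
clock: 18.7
eef_pos: [576.4, -181.9, 33.6]
tool_rot: [-3.141, 0.0, 0.36]
force: [0.6, -0.2, -1.6]
width: 51.1
gripper_force: 23.4
```

```bash
python3 - <<'E'
from h import *
for i in range(3): go((575.2,-182.2,0,YAW))
d=get('wrist'); go((575.2,-182.2,0,YAW))
E
```

```text
at [ 576.4 -181.9   33.6] [-3.141  0.     0.36 ] w 51.1 t 18.7
[ 5.752e+02 -1.822e+02  0.000e+00  3.600e-01] -> [-0.12 -0.01  3.36] [-0.001  0.     0.002]
at [ 576.4 -181.9   33.6] [-3.141  0.     0.36 ] w 51.1 t 18.7
[ 5.752e+02 -1.822e+02  0.000e+00  3.600e-01] -> [-0.12 -0.01  3.36] [-0.001  0.     0.002]
at [ 576.4 -181.9   33.6] [-3.141  0.     0.36 ] w 51.1 t 18.7
[ 5.752e+02 -1.822e+02  0.000e+00  3.600e-01] -> [-0.12 -0.01  3.36] [-0.001  0.     0.002]
at [ 577.1 -182.5   34.4] [ 3.141e+00 -1.000e-03  3.600e-01] w 51.5 t 18.8
[ 5.752e+02 -1.822e+02  0.000e+00  3.600e-01] -> [-0.17 -0.1   3.44] [ 0.    -0.001  0.002]
```

Shift about -1.5 mm in x, then go down in fine steps.

>>> {"api": "step_arm", "payload": {
  "commands": [-0.15,-0.05,0.8,0,0,0,0.598,-0.15,-0.05,1.6,0,0,0,0.598,-0.15,-0.05,2.2,0,0,0,0.598,-0.15,-0.05,2.7,0,0,0,0.598,-0.15,-0.05,3,0,0,0,0.598,-0.15,-0.05,3.2,0,0,0,0.598,-0.15,-0.05,3.2,0,0,0,0.598]
}}

```text
clock: 19.45
eef_pos: [574.3, -183.7, 1.2]
tool_rot: [-3.141, 0.0, 0.358]
force: [-0.1, -0.2, -1.4]
width: 51.6
gripper_force: 23.4
```

>>> {"api": "step_arm", "payload": {
  "commands": [0,0,0.1,0,0,0,0.598,0,0,0.2,0,0,0,0.598,0,0,0.2,0,0,0,0.598]
}}

```text
clock: 19.75
eef_pos: [574.5, -183.8, -0.4]
tool_rot: [3.142, -0.0, 0.358]
force: [0.2, -0.5, -1.1]
width: 51.3
gripper_force: 23.4
```

>>> {"api": "step_arm", "payload": {
  "commands": [0,0,0.1,0,0,0,0.598,0,0,0.15,0,0,0,0.598,0,0,0.15,0,0,0,0.598]
}}

```text
clock: 20.05
eef_pos: [574.6, -183.8, -1.3]
tool_rot: [3.141, -0.0, 0.358]
force: [-1.3, 0.6, 5.6]
width: 51.7
gripper_force: 24.0
```

>>> {"api": "step_arm", "payload": {
  "commands": [0,0,0,0,0,0,0.61,0,0,0,0,0,0,0.64,0,0,0,0,0,0,0.7,0,0,0,0,0,0,0.75,0,0,-2,0,0,0,0.75,0,0,-5,0,0,0,0.75,0,0,-8,0,0,0,0.75,0,0,-11,0,0,0,0.75,0,0,-14,0,0,0,0.75,0,0,-14,0,0,0,0.75]
}}

```text
clock: 21.05
eef_pos: [577.6, -184.7, 142.3]
tool_rot: [3.137, -0.007, 0.358]
force: [0.2, -0.4, 0.3]
width: 64.2
gripper_force: 0.0
```

```bash
python3 - <<'E'
from h import *
d=get('wrist'); lids(d,70); print(car(31,0)); save(d,'w8.png')
C=cloud(d); m=(C[...,2]>60)&(C[...,2]<80)&(np.hypot(C[...,0]-574,C[...,1]+182)<35); print('lid height',C[m][:,2].mean(),C[m][:,2].std())
t=get('top'); lids(t); np.savez('top0.npz',**t)
s=get('side'); C=cloud(s); m=(s['image'].max(2)<60)&(abs(C[...,2]-60)<7)&(C[...,1]>60)&(C[...,0]>300)
for c,a,q in blobs(s,m,40): print(c,a,C[q].mean(0))
go((436,325,135,.358))
E
```

```text
lid [254.6 192.3] (254.6, 192.7) 3042 [ 572.5 -185.7   70. ] centroid [ 572.9 -185.6   70. ] dia 50.6 tool [-4.1 -0.  70.1]
[ 574.73171348 -182.38049962]
lid height 70.43110149045768 1.482454828741786
lid [415.4  35. ] (393.5, 41.0) 4311 [1001.8 -286.5   60. ] centroid [1018.6 -348.    60. ] dia 545.5 tool [364.  245.8  79.1]
lid [68.7 94.9] (67.5, 94.5) 259 [850.5 626.7  60. ] centroid [849.3 623.2  60. ] dia 373.4 tool [ 542.1 -662.6   78.6]
lid [171.5 245.2] (171.5, 245.0) 280 [432.2 325.6  60. ] centroid [431.6 325.6  60. ] dia 51.5 tool [  44.9 -527.1   78.2]
[ 5.65116279 51.79069767] 43 [1879.44427459   95.92200538   61.18547289]
[133.51162791 190.93023256] 43 [849.93370353 350.51634323  59.80532714]
[ 56.97587719 262.0745614 ] 456 [850.76865674 666.49559822  60.38913209]
[243.51456311 249.46601942] 206 [431.17304116 331.14347571  59.70491438]
at [ 573.9 -183.6  137.5] [-3.141e+00  1.000e-03  3.580e-01] w 64.2 t 21.2
[4.36e+02 3.25e+02 1.35e+02 3.60e-01] -> [  4.9  -52.47   0.28] [-0.001  0.001 -0.   ]
```

>>> {"api": "step_arm", "payload": {
  "commands": [4.9,-52.4,0.2,0,0,0,0.75,4.9,-52.4,0.2,0,0,0,0.75,4.9,-52.4,0.2,0,0,0,0.75,4.9,-52.4,0.2,0,0,0,0.75,4.9,-52.4,0.2,0,0,0,0.75,4.9,-52.4,0.2,0,0,0,0.75,4.9,-52.4,0.2,0,0,0,0.75,4.9,-52.4,0.2,0,0,0,0.75,4.9,-52.4,0.2,0,0,0,0.75,4.9,-52.4,0.2,0,0,0,0.75]
}}

```text
clock: 22.2
eef_pos: [442.0, 300.1, 134.7]
tool_rot: [3.141, 0.003, 0.358]
force: [1.4, 1.3, -0.4]
width: 64.2
gripper_force: 0.0
```

```bash
python3 - <<'E'
from h import *
go((436,325,135,.358)); d=get('wrist'); save(d,'w9.png'); lids(d); go((436,325,135,.358))
E
```

```text
at [442.  300.1 134.7] [3.141e+00 3.000e-03 3.580e-01] w 64.2 t 22.2
[4.36e+02 3.25e+02 1.35e+02 3.60e-01] -> [ 0.31 -2.55 -0.04] [ 0.001  0.003 -0.   ]
lid [220.6 181.9] (220.8, 181.4) 2985 [434.9 327.4  60. ] centroid [434.5 327.4  60. ] dia 50.6 tool [  2.7 -14.9  74.9]
at [438.  312.  134.7] [-3.134e+00  1.000e-03  3.700e-01] w 64.0 t 22.2
[4.36e+02 3.25e+02 1.35e+02 3.60e-01] -> [ 0.28 -1.29 -0.02] [-0.008  0.001  0.012]
```

View pics/w9.png

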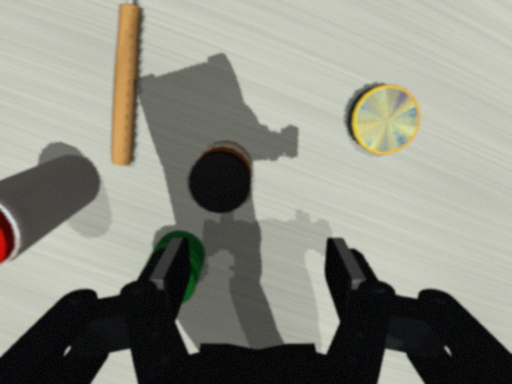

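The jar lid is at (220,182), the green look-alike at (180,260), and the bottle at the left; there is clearance for the fingers.

>>> {"api": "step_arm", "payload": {
  "commands": [0,-0.6,0,0,0,0,0.78,0,-0.6,0,0,0,0,0.78,0,-0.6,3,0,0,0,0.78,0,-0.6,6,0,0,0,0.78,0,-0.6,8.5,0,0,0,0.78,0,-0.6,8.5,0,0,0,0.78,0,-0.6,8.5,0,0,0,0.78]
}}

```text
clock: 22.95
eef_pos: [442.2, 302.4, 51.0]
tool_rot: [3.14, 0.001, 0.355]
force: [-0.3, -0.2, 1.0]
width: 66.8
gripper_force: 0.0
```

```bash
python3 - <<'E'
from h import *
d=get('wrist'); lids(d); go((434.7,327.3,-11.5,.358))
E
```

```text
lid [210.8 224.7] (209.0, 226.5) 5853 [434.8 327.3  60. ] centroid [436.1 326.7  60. ] dia 50.8 tool [  0.9 -25.2  -8.2]
at [442.7 303.3  51.8] [ 3.141e+00 -1.000e-03  3.560e-01] w 66.5 t 23.0
[ 4.347e+02  3.273e+02 -1.150e+01  3.600e-01] -> [ 0.08 -2.53  6.33] [ 0.    -0.001 -0.002]
```

>>> {"api": "step_arm", "payload": {
  "commands": [0.08,-1.5,0,0,0,0,0.78,0.08,-2.5,0,0,0,0,0.78,0.08,-2.5,0,0,0,0,0.78,0.08,-2.5,0,0,0,0,0.78]
}}

```text
clock: 23.4
eef_pos: [433.3, 329.1, 51.6]
tool_rot: [-3.141, -0.001, 0.36]
force: [-0.5, -0.8, -0.1]
width: 66.8
gripper_force: 0.0
```

```bash
python3 - <<'E'
from h import *
d=get('wrist'); lids(d); go((434.7,327.3,-11.5,.358))
E
```

```text
lid [258.3 226.8] (258.1, 226.6) 6012 [435.1 328.3  60. ] centroid [435.  328.1  60. ] dia 50.0 tool [ 1.4  0.6 -8.6]
lid [196.8 329.3] (196.0, 331.0) 376 [353.3 339.6  60. ] centroid [354.8 339.5  60. ] dia 32.6 tool [-71.2 -38.7  -8.6]
at [433.5 328.4  51.4] [ 3.141 -0.     0.359] w 66.7 t 23.4
[ 4.347e+02  3.273e+02 -1.150e+01  3.600e-01] -> [0.07 0.14 6.29] [ 0.    -0.     0.001]
```

>>> {"api": "step_arm", "payload": {
  "commands": [0.1,0.07,2,0,0,0,0.78,0.1,0.07,4,0,0,0,0.78,0.1,0.07,5.5,0,0,0,0.78,0.1,0.07,6.2,0,0,0,0.78,0.1,0.07,6.2,0,0,0,0.68,0.1,0.07,6.2,0,0,0,0.63,0.1,0.07,6.2,0,0,0,0.61,0.1,0.07,6.2,0,0,0,0.605,0.1,0.07,6.2,0,0,0,0.6,0.1,0.07,6.2,0,0,0,0.598]
}}

```text
clock: 24.45
eef_pos: [435.3, 328.4, -10.0]
tool_rot: [-3.141, -0.002, 0.358]
force: [0.2, 0.4, 6.3]
width: 51.6
gripper_force: 22.5
```

>>> {"api": "step_arm", "payload": {
  "commands": [0,0,0,0,0,0,0.598,0,0,0,0,0,0,0.598]
}}

```text
clock: 24.65
eef_pos: [435.3, 328.4, -9.9]
tool_rot: [-3.141, -0.002, 0.358]
force: [-0.6, 0.5, 7.3]
width: 51.4
gripper_force: 22.5
```

>>> {"api": "step_arm", "payload": {
  "commands": [0,0,-0.5,0,0,0,0.598,0,0,-1.2,0,0,0,0.598,0,0,-2.5,0,0,0,0.598,0,0,-4.5,0,0,0,0.598,0,0,-7,0,0,0,0.598,0,0,-10,0,0,0,0.598,0,0,-13,0,0,0,0.598,0,0,-14.5,0,0,0,0.598,0,0,-14.5,0,0,0,0.598]
}}

```text
clock: 25.55
eef_pos: [436.3, 328.9, 137.2]
tool_rot: [-3.14, -0.005, 0.358]
force: [0.2, 0.5, -2.2]
width: 51.6
gripper_force: 22.9
```

```bash
python3 - <<'E'
from h import *
st();go((515.5,-204.5,135,YAW))
E
```

```text
{'clock': 25.55, 'qpos': [-0.728, 0.56, 0.046, 1.881, -0.038, 0.695, -1.873], 'eef_pos': [436.313, 328.869, 137.227], 'tool_rot': [-3.14, -0.005, 0.358], 'force': [0.154, 0.472, -2.163], 'gripper_force': 22.862, 'width': 51.648}
at [436.3 328.9 137.2] [-3.14  -0.005  0.358] w 51.6 t 25.6
[ 5.155e+02 -2.045e+02  1.350e+02  3.600e-01] -> [-11.25  52.74   0.07] [-0.002 -0.005 -0.   ]
```

>>> {"api": "step_arm", "payload": {
  "commands": [-0.5,2,0,0,0,0,0.598,-1.3,6,0,0,0,0,0.598,-2.2,10,0,0,0,0,0.598,-3,14,0,0,0,0,0.598,-3.9,18,0,0,0,0,0.598,-4.7,22,0,0,0,0,0.598,-5.6,26,0,0,0,0,0.598,-6.4,30,0,0,0,0,0.598,-7,33,0,0,0,0,0.598,-7.3,34,0,0,0,0,0.598]
}}

```text
clock: 26.55
eef_pos: [485.0, -20.5, 133.5]
tool_rot: [3.14, 0.002, 0.352]
force: [-1.1, 0.5, -1.6]
width: 51.6
gripper_force: 23.0
```

>>> {"api": "step_arm", "payload": {
  "commands": [-0.5,2,0,0,0,0,0.598,-1.2,6,0,0,0,0,0.598,-2,10,0,0,0,0,0.598,-2.8,14,0,0,0,0,0.598,-3.5,17,0,0,0,0,0.598,-3.9,18.6,0,0,0,0,0.598,-3.9,18.6,0,0,0,0,0.598,-3.9,18.6,0,0,0,0,0.598]
}}

```text
clock: 27.35
eef_pos: [513.7, -201.7, 133.7]
tool_rot: [-3.139, 0.0, 0.359]
force: [-0.5, 0.3, -1.1]
width: 51.4
gripper_force: 23.0
```

```bash
python3 - <<'E'
from h import *
d=get('wrist'); save(d,'w11.png'); lids(d,70); go((515.5,-204.5,35,YAW))
C=cloud(d);m=(C[...,2]>20)&(C[...,2]<32)&(d['image'].max(2)<90)
c,sn=np.cos(YAW),np.sin(YAW); X=C[...,:2]-car(0,0); A=X[...,0]*c+X[...,1]*sn; B=-X[...,0]*sn+X[...,1]*c
q=m&(abs(A)<150)&(abs(B)<60)
for a0 in range(-120,130,20):
    t=q&(A>a0)&(A<a0+20)
    if t.sum()>15: print(a0,t.sum(),np.percentile(B[t],[1,99]).round(1))
hist,e=np.histogram(A[q&(abs(B)<20)],bins=np.arange(-130,131,2)); print([(int(x),int(n)) for n,x in zip(hist,e) if n>8])
E
```

```text
lid [246.5 120.9] (256.8, 111.1) 1973 [ 568.9 -181.5   70. ] centroid [ 559.8 -176.9   70. ] dia 51.7 tool [58.4  1.1 63.8]
at [ 513.9 -201.2  133.8] [-3.139  0.     0.361] w 51.7 t 27.4
[ 5.155e+02 -2.045e+02  3.500e+01  3.600e-01] -> [0.04 0.39 9.88] [-0.002  0.     0.003]
-60 70 [-31.2  31.7]
-40 137 [-32.4  32.2]
-20 250 [-32.6  31.9]
0 117 [-32.4  32.2]
20 75 [-31.4  32. ]
40 122 [-31.5  32. ]
60 64 [-31.8  29. ]
80 81 [-32.   29.4]
100 59 [-31.9  29. ]
[(-4, 11)]
```

>>> {"api": "step_arm", "payload": {
  "commands": [0,0.35,2,0,0,0.003,0.598,0,0.35,5,0,0,0.003,0.598,0,0.35,8,0,0,0.003,0.598,0,0.35,10,0,0,0.003,0.598,0,0.35,10,0,0,0.003,0.598,0,0.35,10,0,0,0.003,0.598]
}}

```text
clock: 28.0
eef_pos: [515.6, -205.6, 34.4]
tool_rot: [-3.141, -0.0, 0.357]
force: [0.6, 0.4, -0.9]
width: 51.5
gripper_force: 22.9
```

```bash
python3 - <<'E'
from h import *
d=get('wrist'); go((515.1,-204.7,1,YAW)); save(d,'w12.png',crop=(130,60,390,384),s=1.8)
E
```

```text
at [ 516.2 -206.2   35.1] [ 3.141e+00 -1.000e-03  3.560e-01] w 51.4 t 28.1
[ 5.151e+02 -2.047e+02  1.000e+00  3.600e-01] -> [-0.06 -0.19  3.41] [ 0.    -0.001 -0.002]
```

View pics/w12.png

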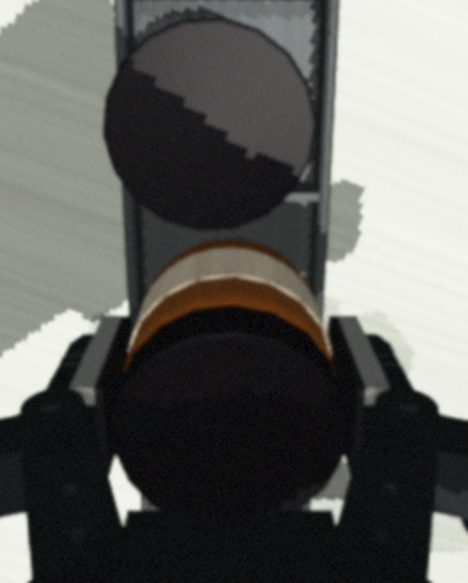

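Jar 1's lid sits at crop (208,122), a little left of the axis. I check its level before lowering the second jar.

```bash
cat >> h.py <<'E'
def plane(d,cen,r=30,zr=(55,85)):
    C=cloud(d); m=(C[...,2]>zr[0])&(C[...,2]<zr[1])&(np.hypot(C[...,0]-cen[0],C[...,1]-cen[1])<r)
    P=C[m]; med=np.median(P[:,2]); P=P[abs(P[:,2]-med)<4]; A=np.c_[P[:,:2]-cen,np.ones(len(P))]; s=np.linalg.lstsq(A,P[:,2],rcond=None)[0]
    print('n',len(P),'slope',s[:2].round(3),'z',s[2].round(1),'box centre',((np.percentile(P,1,axis=0)+np.percentile(P,99,axis=0))/2).round(1),'size',(np.percentile(P,99,axis=0)-np.percentile(P,1,axis=0)).round(1))
    return m
E
python3 - <<'E'
from h import *
d=get('wrist'); plane(d,car(31,0)); print(car(31,0))
m=(d['range_z']>0); C=cloud(d)
q=(C[...,2]>66)&(C[...,2]<76)&(np.hypot(C[...,0]-574,C[...,1]+182)<34)
for c,a,k in blobs(d,q,300):
    (cx,cy),r=cv2.minEnclosingCircle(np.argwhere(k)[:,::-1].astype(np.float32)); w=onz(d,[cx,cy],70)[0]; print((cx,cy,r),a,w, w[:2]-car(31,0), d['image'][int(cy),int(cx)])
E
```

```text
n 10639 slope [-0. -0.] z 70.8 box centre [ 569.2 -181.6   70.8] size [45.4 46.9  3. ]
[ 574.73171348 -182.38049962]
(244.37013244628906, 128.16233825683594, 59.76267623901367) 10766 [ 569.79481857 -181.37908272   70.        ] [-4.93689491  1.00141689] [78 72 74]
```

>>> {"api": "step_arm", "payload": {
  "commands": [-0.1,-0.1,0.8,0,0,0,0.598,-0.1,-0.1,1.6,0,0,0,0.598,-0.1,-0.1,2.2,0,0,0,0.598,-0.1,-0.1,2.7,0,0,0,0.598,-0.1,-0.1,3,0,0,0,0.598,-0.1,-0.1,3.2,0,0,0,0.598,-0.1,-0.1,3.3,0,0,0,0.598,-0.1,-0.1,3.3,0,0,0,0.598]
}}

```text
clock: 28.9
eef_pos: [514.1, -206.7, 1.1]
tool_rot: [3.142, -0.0, 0.355]
force: [1.2, 0.4, -2.3]
width: 51.5
gripper_force: 22.9
```

>>> {"api": "step_arm", "payload": {
  "commands": [0,0,0.1,0,0,0,0.598,0,0,0.15,0,0,0,0.598,0,0,0.15,0,0,0,0.598]
}}

```text
clock: 29.2
eef_pos: [514.2, -206.8, 0.1]
tool_rot: [3.141, -0.0, 0.355]
force: [-0.1, 1.1, 2.7]
width: 51.5
gripper_force: 23.4
```

>>> {"api": "step_arm", "payload": {
  "commands": [0,0,0,0,0,0,0.605,0,0,0,0,0,0,0.615,0,0,0,0,0,0,0.63,0,0,0,0,0,0,0.7,0,0,0,0,0,0,0.75,0,0,-2,0,0,0,0.75,0,0,-5,0,0,0,0.75,0,0,-9,0,0,0,0.75,0,0,-14,0,0,0,0.75,0,0,-14,0,0,0,0.75]
}}

```text
clock: 30.2
eef_pos: [518.4, -208.5, 145.8]
tool_rot: [3.134, -0.009, 0.355]
force: [0.3, -0.7, 0.1]
width: 64.1
gripper_force: 0.0
```

>>> {"api": "step_arm", "payload": {
  "commands": [0,0,0,0,0,0,0.75,0,0,0,0,0,0,0.75]
}}

```text
clock: 30.4
eef_pos: [513.1, -206.4, 138.8]
tool_rot: [-3.14, 0.001, 0.355]
force: [-0.1, -0.2, -0.7]
width: 64.0
gripper_force: 0.0
```

```bash
python3 - <<'E'
from h import *
d=get('wrist'); plane(d,car(29,0)); plane(d,car(-33,0)); print(car(31,0),car(-31,0)); go((461,-381,56,-1.255))
t=get('top'); C=cloud(t)
kn=(t['image'].max(2)<80)&(C[...,2]>105)&(C[...,2]<125)&(C[...,0]>400)&(C[...,0]<520)&(C[...,1]<-250)
for c,a,q in blobs(t,kn,8): print('knob',c,a,onz(t,c,117))
save(t,'t13.png')
E
```

```text
n 3787 slope [-0.004 -0.003] z 70.8 box centre [ 568.3 -181.8   70.8] size [46.9 47.4  3.3]
n 3131 slope [-0.004 -0.001] z 70.6 box centre [ 513.1 -208.4   70.5] size [47.1 47.   3.5]
[ 574.73171348 -182.38049962] [ 516.66254449 -204.10540727]
at [ 512.9 -206.4  138.4] [-3.14e+00  2.00e-03  3.55e-01] w 64.0 t 30.4
[ 461.   -381.     56.     -1.25] -> [-10.92  14.59   8.24] [0.    0.003 1.61 ]
```

View pics/t13.png

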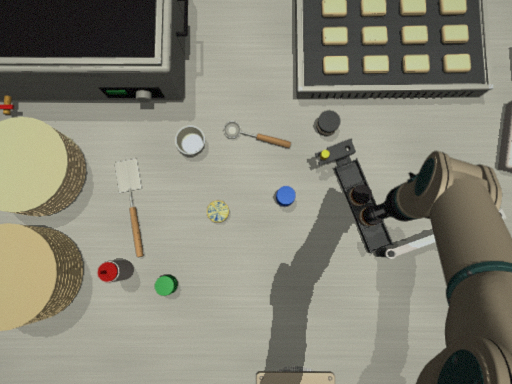

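Both jars stand level in their pockets (lids at z = 70.7), the pin is still parked, and the bar is open. Next is the knob, located numerically.

>>> {"api": "step_arm", "payload": {
  "commands": [-10.9,14.6,0,0,0,1.61,0.5,-10.9,14.6,0,0,0,1.61,0.5,-10.9,14.6,0,0,0,1.61,0.5,-10.9,14.6,0,0,0,1.61,0.5,-10.9,14.6,0,0,0,1.61,0.5,-10.9,14.6,0,0,0,1.61,0.5,-10.9,14.6,0,0,0,1.61,0.5,-10.9,14.6,0,0,0,1.61,0.5,-10.9,14.6,0,0,0,1.61,0.5,-10.9,14.6,0,0,0,1.61,0.5]
}}

```text
clock: 31.5
eef_pos: [461.8, -380.9, 138.1]
tool_rot: [3.14, 0.002, -1.151]
force: [0.2, -0.2, 0.3]
width: 43.0
gripper_force: 0.0
```

```bash
cat >> h.py <<'E'
def knob(d):
    s=ctrl.read_state(); R=Ro.from_euler('xyz',s['tool_rot']); C=cloud(d)
    kn=(d['image'].max(2)<70)&(C[...,2]>110)&(C[...,2]<121)
    for c,a,q in blobs(d,kn,60):
        w=onz(d,c,117)[0]; v=w[:2]-HINGE
        print('knob',c.round(1),a,w.round(1),'tool',R.inv().apply(w-s['eef_pos']).round(1),'r',np.hypot(*v).round(1),'ang',round(YAW-np.arctan2(v[1],v[0]),3))
E
python3 - <<'E'
from h import *
go((461,-381,138,-1.255)); d=get('wrist'); knob(d); go((461,-381,138,-1.255))
E
```

```text
at [ 461.8 -380.9  138.1] [ 3.140e+00  2.000e-03 -1.151e+00] w 43.0 t 31.5
[ 461.   -381.    138.     -1.25] -> [-0.03  0.08  0.01] [0.002 0.002 0.104]
knob [260. 210.] 728 [ 460.3 -382.   117. ] tool [ 0.5  1.9 21. ] r 147.0 ang 1.599
at [ 461.9 -380.8  138. ] [ 3.140e+00  2.000e-03 -1.156e+00] w 42.9 t 31.6
[ 461.   -381.    138.     -1.25] -> [-0.02  0.09  0.  ] [0.002 0.002 0.099]
```

>>> {"api": "step_arm", "payload": {
  "commands": [0,0.17,0,0,0,0.09,0.5,0,0.17,3,0,0,0.09,0.5,0,0.17,6,0,0,0.09,0.5,0,0.17,7.5,0,0,0.09,0.5,0,0.17,8.2,0,0,0.09,0.5,0,0.17,8.2,0,0,0.09,0.3,0,0.17,8.2,0,0,0.09,0.24,0,0.17,8.2,0,0,0.09,0.22,0,0.17,8.2,0,0,0.09,0.22,0,0.17,8.2,0,0,0.09,0.22]
}}

```text
clock: 32.55
eef_pos: [461.3, -382.9, 58.5]
tool_rot: [-3.141, -0.002, -1.235]
force: [-0.5, -0.8, 1.8]
width: 19.0
gripper_force: 21.0
```

```bash
python3 - <<'E'
from h import *
st(); C=HINGE
for a in (1.2,.8,.4,0): 
    p=C+146*np.array([np.cos(YAW-a),np.sin(YAW-a)]); go((p[0],p[1],56,YAW-a))
E
```

```text
{'clock': 32.55, 'qpos': [0.418, 0.771, 0.372, 1.79, -0.426, 0.658, -1.771], 'eef_pos': [461.333, -382.88, 58.498], 'tool_rot': [-3.141, -0.002, -1.235], 'force': [-0.507, -0.773, 1.782], 'gripper_force': 20.974, 'width': 18.96}
at [ 461.3 -382.9   58.5] [-3.141e+00 -2.000e-03 -1.235e+00] w 19.0 t 32.5
[ 509.93 -351.91   56.     -0.84] -> [-1.32 -5.61  0.25] [-0.    -0.002 -0.393]
at [ 461.3 -382.9   58.5] [-3.141e+00 -2.000e-03 -1.235e+00] w 19.0 t 32.5
[ 5.4467e+02 -3.0545e+02  5.6000e+01 -4.4000e-01] -> [ -4.57 -10.42   0.25] [-0.    -0.002 -0.793]
at [ 461.3 -382.9   58.5] [-3.141e+00 -2.000e-03 -1.235e+00] w 19.0 t 32.5
[ 5.5857e+02 -2.4913e+02  5.6000e+01 -4.0000e-02] -> [ -9.43 -13.59   0.24] [ 0.    -0.002 -1.193]
at [ 461.3 -382.9   58.5] [-3.141e+00 -2.000e-03 -1.235e+00] w 19.0 t 32.5
[ 5.4944e+02 -1.9184e+02  5.6000e+01  3.6000e-01] -> [-15.14 -14.61   0.24] [ 1.000e-03 -2.000e-03 -1.593e+00]
```

>>> {"api": "step_arm", "payload": {
  "commands": [-0.1,-1.74,0,0,0,-0.12,0.22,-0.42,-3.45,0,0,0,-0.24,0.22,-0.92,-5.11,0,0,0,-0.36,0.22,-1.64,-6.7,0,0,0,-0.48,0.22,-2.53,-8.19,0,0,0,-0.6,0.22,-3.6,-9.56,0,0,0,-0.72,0.22,-4.82,-10.8,0,0,0,-0.84,0.22,-6.18,-11.88,0,0,0,-0.96,0.22,-7.67,-12.79,0,0,0,-1.08,0.22,-9.25,-13.51,0,0,0,-1.2,0.22]
}}

```text
clock: 33.55
eef_pos: [559.2, -249.2, 58.5]
tool_rot: [-3.141, -0.002, -0.031]
force: [0.2, 0.9, 0.6]
width: 19.1
gripper_force: 20.9
```

>>> {"api": "step_arm", "payload": {
  "commands": [0,0,0,0,0,0,0.22,0,0,0,0,0,0,0.22]
}}

```text
clock: 33.75
eef_pos: [559.2, -250.4, 58.5]
tool_rot: [3.141, -0.002, -0.037]
force: [1.5, 1.6, 2.6]
width: 19.1
gripper_force: 21.3
```

```bash
python3 - <<'E'
from h import *
s=st(); 
for a in (.2,0): 
    p=HINGE+147*np.array([np.cos(YAW-a),np.sin(YAW-a)]); go((p[0],p[1],57,YAW-a))
E
```

```text
{'clock': 33.75, 'qpos': [0.328, 0.753, 0.077, 1.747, -0.089, 0.642, -1.152], 'eef_pos': [559.157, -250.412, 58.452], 'tool_rot': [3.141, -0.002, -0.037], 'force': [1.471, 1.616, 2.613], 'gripper_force': 21.295, 'width': 19.147}
at [ 559.2 -250.4   58.5] [ 3.141e+00 -2.000e-03 -3.700e-02] w 19.1 t 33.8
[ 5.5787e+02 -2.1987e+02  5.7000e+01  1.6000e-01] -> [-0.24 -3.05  0.14] [ 0.    -0.002 -0.195]
at [ 559.2 -250.4   58.5] [ 3.141e+00 -2.000e-03 -3.700e-02] w 19.1 t 33.8
[ 5.5038e+02 -1.9149e+02  5.7000e+01  3.6000e-01] -> [-1.1  -5.86  0.14] [ 0.001 -0.002 -0.395]
```

>>> {"api": "step_arm", "payload": {
  "commands": [-0.1,-1.45,0,0,0,-0.1,0.22,-0.29,-2.88,0,0,0,-0.2,0.22,-0.65,-4.28,0,0,0,-0.3,0.22,-0.95,-5.1,0,0,0,-0.36,0.22,-1.1,-5.6,0,0,0,-0.395,0.22,-1.1,-5.75,0,0,0,-0.395,0.22,-1.1,-5.9,0,0,0,-0.395,0.22,-1.1,-5.9,0,0,0,-0.395,0.22]
}}

```text
clock: 34.55
eef_pos: [550.2, -192.8, 58.4]
tool_rot: [3.139, -0.001, 0.358]
force: [3.5, -1.4, 6.6]
width: 19.6
gripper_force: 21.6
```

>>> {"api": "step_arm", "payload": {
  "commands": [0,-0.1,0,0,0,0,0.22,0,-0.1,0,0,0,0,0.22]
}}

```text
clock: 34.75
eef_pos: [550.1, -192.2, 58.4]
tool_rot: [3.138, -0.002, 0.358]
force: [3.1, -2.1, 5.6]
width: 19.5
gripper_force: 21.6
```

>>> {"api": "step_arm", "payload": {
  "commands": [0,-0.1,0,0,0,0,0.22,0,-0.2,0,0,0,0,0.22,0,-0.2,0,0,0,0,0.22]
}}

```text
clock: 35.05
eef_pos: [550.1, -191.7, 58.4]
tool_rot: [3.136, -0.003, 0.357]
force: [5.4, -5.2, 3.4]
width: 19.0
gripper_force: 21.6
```

>>> {"api": "step_arm", "payload": {
  "commands": [0,-0.1,0,0,0,0,0.22,0,-0.2,0,0,0,0,0.22,0,-0.2,0,0,0,0,0.22]
}}

```text
clock: 35.35
eef_pos: [550.2, -191.8, 58.4]
tool_rot: [3.133, -0.004, 0.356]
force: [6.8, -8.7, 0.8]
width: 19.1
gripper_force: 21.6
```

>>> {"api": "step_arm", "payload": {
  "commands": [0,0.2,0,0,0,0,0.3,0,0.2,0,0,0,0,0.4,0,0.2,0,0,0,0,0.45,0,0.2,-3,0,0,0,0.5,0,0.2,-6,0,0,0,0.5,0,0.2,-8,0,0,0,0.5,4,-2,-8,0,0,0,0.5,8,-4,-8,0,0,0,0.5,12,-6,-8,0,0,0,0.5,14.8,-6.9,-8,0,0,0,0.5]
}}

```text
clock: 36.35
eef_pos: [662.3, -64.4, 137.1]
tool_rot: [-3.138, 0.0, 0.364]
force: [0.4, -0.7, -0.2]
width: 42.6
gripper_force: 0.0
```

>>> {"api": "step_arm", "payload": {
  "commands": [0,0,0,0,0,0,0.5,0,0,0,0,0,0,0.5,0,0,0,0,0,0,0.5]
}}

```text
clock: 36.65
eef_pos: [660.0, -71.1, 137.1]
tool_rot: [3.142, 0.003, 0.358]
force: [0.2, 0.2, -0.5]
width: 42.6
gripper_force: 0.0
```

```bash
cat >> h.py <<'E'
def pin(d,z=130):
    s=ctrl.read_state(); R=Ro.from_euler('xyz',s['tool_rot']); C=cloud(d); h=cv2.cvtColor(d['image'],cv2.COLOR_RGB2HSV)
    y=(h[...,0]>18)&(h[...,0]<38)&(h[...,1]>120)&(h[...,2]>50)&(abs(C[...,2]-z)<4)
    for c,a,m in blobs(d,y,50): w=onz(d,c,z)[0]; print('pin',c.round(1),a,w.round(1),'z',C[m][:,2].mean().round(1),'tool',R.inv().apply(w-s['eef_pos']).round(1))
E
python3 - <<'E'
from h import *
go((665,-74.8,67,.358)); d=get('wrist'); pin(d); plane(d,car(29,0))
C=cloud(d)
save(d,'w14.png'); np.savez('w140.npz',**d)
E
```

```text
at [660.  -71.1 137.1] [3.142e+00 3.000e-03 3.580e-01] w 42.6 t 36.6
[ 6.65e+02 -7.48e+01  6.70e+01  3.60e-01] -> [0.35 0.52 7.01] [0.    0.003 0.   ]
pin [266. 214.] 959 [664.6 -76.  130. ] z 130.4 tool [2.5 5.9 7.4]
n 106 slope [ 0.005 -0.118] z 73.0 box centre [ 557.5 -162.7   69.6] size [19.5 12.7  4.9]
```

>>> {"api": "step_arm", "payload": {
  "commands": [0.35,0.52,0,0,0,0,0.5,0.35,0.52,2,0,0,0,0.5,0.35,0.52,4.5,0,0,0,0.5,0.35,0.52,6.3,0,0,0,0.5,0.35,0.52,7,0,0,0,0.5,0.35,0.52,7,0,0,0,0.32,0.35,0.52,7,0,0,0,0.26,0.35,0.52,7,0,0,0,0.22,0.35,0.52,7,0,0,0,0.18,0.35,0.52,7,0,0,0,0.18]
}}

```text
clock: 37.7
eef_pos: [667.5, -73.5, 68.7]
tool_rot: [3.141, -0.002, 0.36]
force: [-0.2, -0.3, 2.9]
width: 20.5
gripper_force: 58.6
```

>>> {"api": "step_arm", "payload": {
  "commands": [0,0,0,0,0,0,0.18,0,0,-1,0,0,0,0.18,0,0,-2,0,0,0,0.18,0,0,-3,0,0,0,0.18,0,0,-4,0,0,0,0.18,0,0,-5,0,0,0,0.18,0,0,-5.4,0,0,0,0.18,0,0,-5.4,0,0,0,0.18,0,0,-5.4,0,0,0,0.18]
}}

```text
clock: 38.6
eef_pos: [666.5, -73.3, 121.5]
tool_rot: [-3.141, 0.0, 0.36]
force: [0.6, -0.3, -1.7]
width: 20.3
gripper_force: 58.6
```

```bash
python3 - <<'E'
from h import *
s=st(); d=get('wrist'); pin(d,130.4+52.8); C=cloud(d); np.savez('w150.npz',**d)
b=proj(d,[[688.3,-141.3,92]])[0]; print('bore expected px',b)
u,v=map(int,b); g=d['image'].sum(2)//3
for r in range(v-18,v+19,2): print(r,' '.join('%3d'%x for x in g[r,u-22:u+23:2]))
E
```

```text
{'clock': 38.6, 'qpos': [0.073, 0.742, -0.01, 1.528, 0.009, 0.872, -1.151], 'eef_pos': [666.48, -73.277, 121.452], 'tool_rot': [-3.141, 0.0, 0.36], 'force': [0.625, -0.256, -1.657], 'gripper_force': 58.612, 'width': 20.315}
pin [257.1 289.8] 1935 [664.3 -74.9 183.2] z 183.1 tool [ -2.5   0.8 -62. ]
bore expected px [361.48320064 209.63582145]
191 110 112 111 114 108 110 108 106 109 110 105 107 103 106 106 106 104 103 103 105 101  98 103
193 112 111 108 111 110 109 105 106 106 106 106 106 103 107 107 104 104 104 103 103 101 102 104
195 112 107 110 107 107 103 107 107 109 107 104 105 105 105 101 100 103 104 104 105 103 103 101
197 109 107 110 109 108 107 109 106 108 103 105 105 106 104 103 105 104 104 101 105  99 101 100
199 110 108 107 109 106 107 106 105 105 102 103 102  98  99 104 103 102 103 103 101 100 103 102
201 110 109 107 109 110 105 103 103 107 100 102  86  65  75  87  93 103 101 104 104 100 102 101
203 106 109 108 106 104 107 105 104  82  67  74  55  30  55  69  69  89 101 100 103 100 101  98
205 107 102 109 106 106 103 103  82  49  36  31  29  32  63  70  44  62  92 101 100
[... 368 characters left out ...]
  52  81  96  96  99  98  98
215 102 102 101 100 101  97  83  74  80  84  85  93  74  36  29  36  61  88  96  94  97  95  96
217 103 105 102 105 100 101  92  62  52  57  54  47  32  30  34  58  83  95  99  98  98  97  98
219 102 104 102 103 101 101  98  84  59  41  37  34  33  44  57  80  92 100  98  98 100  97 102
221 100  97 100  97  98  97 100  96  89  76  65  66  66  75  87  94  99  99  95  98  98  97 101
223 100 100 102 102 102 100 101 101  95  96  94  94  95  98  99  98 101 100  97  98 101  99 108
225 106 102 100 101  99 100 100  96  99  98  99 100  98 103  96 101  95  95  98  99  96  98 116
227  98 101  99 100  96  99  97  98  96  95  97  94  98  98  96  97  97  95  95  97  97  98 123
```

>>> {"api": "step_arm", "payload": {
  "commands": [0,1,0,0,0,0,0.18,0,3,0,0,0,0,0.18,-0.1,5,0,0,0,0,0.18,-0.1,6.5,0,0,0,0,0.18,-0.1,7,0,0,0,0,0.18,-0.1,7,0,0,0,0,0.18,-0.1,7,0,0,0,0,0.18]
}}

```text
clock: 39.35
eef_pos: [690.3, -138.1, 121.4]
tool_rot: [-3.14, 0.0, 0.36]
force: [1.2, -0.0, -0.8]
width: 20.6
gripper_force: 58.7
```

```bash
python3 - <<'E'
from h import *
st(); d=get('wrist'); go((690,-139.6,68,.358)); pin(d,183); C=cloud(d)
b=proj(d,[[687.2,-142,92]])[0]; print('bore expected px',b)
u,v=map(int,b); g=d['image'].sum(2)//3
for r in range(v-20,v+24,2): print(r,' '.join('%3d'%x for x in g[r,u-22:u+23:2]))
print('z')
for r in range(v-16,v+24,4): print(r,' '.join('%4d'%x for x in C[r,u-22:u+23:4,2]))
E
```

```text
{'clock': 39.35, 'qpos': [0.166, 0.789, -0.015, 1.42, 0.012, 0.933, -1.062], 'eef_pos': [690.258, -138.089, 121.425], 'tool_rot': [-3.14, 0.0, 0.36], 'force': [1.206, -0.034, -0.804], 'gripper_force': 58.671, 'width': 20.592}
at [ 690.3 -137.6  121.5] [-3.14  -0.     0.361] w 20.6 t 39.4
[ 6.900e+02 -1.396e+02  6.800e+01  3.600e-01] -> [-0.1   0.18  5.35] [-0.001 -0.     0.003]
pin [257.  289.7] 1959 [ 688.  -139.8  183. ] z 183.1 tool [ -2.9   1.1 -61.5]
bore expected px [259.86000174 210.93792118]
190  46  47  47  45  48  46  45  46  45  45  48  45  47  44  44  43  45  46  45  44  48  43  45
192  47  49  46  45  48  44  47  46  44  45  44  44  42  45  45  46  47  44  41  46  44  45  48
194  46  46  47  46  41  45  46  46  44  43  44  46  45  44  47  43  48  45  47  47  46  43  44
196  49  48  45  47  46  44  44  47  43  47  47  45  47  46  42  48  46  45  46  45  46  46  44
198  48  47  44  45  44  47  45  47  51  44  45  46  45  40  44  44  44  44  41  46  47  46  43
200  46  43  48  46  43  50  46  45  45  44  44  43  47  51  42  44  43  46  43  45  40  51  66
202  47  45  44  45
[... 1458 characters left out ...]
69  64  64  63  59  61  68  83  85  85  89  87  77  58  46
z
194   92   92   92   92   93   94   93   92   92   93   93   93
198   92   91   92   93   92   92   92   93   93   92   91   93
202   92   92   92   93   91   11   10   10   92   92   92   92
206   92   93   92   93   68   14   14   15   73   92   92   92
210   92   93   92   91   78   74   72   72   81   92   93   92
214   92   93   91   92   87   81   80   83   89   92   91   92
218   93   93   92   93   93  114  113   90   92   91   93   92
222   91   91   93   92  117  119  118   92   93   92   92   93
226   93   91   92   92  123  125  123  118   92   92   92   93
230   92   92   93   92  128  130  130  123   92   92   92   92
```

```bash
python3 - <<'E'
from h import *
s=st(); R=Ro.from_euler('xyz',s['tool_rot']); d=get('wrist')
for n,p,z in(('bore',[260,210.5],92),('tipfront',[257.5,217],106),('shank222',[258,222],118),('head',[257,289.7],183)):
    w=onz(d,p,z)[0]; print(n,w.round(1),R.inv().apply(w-s['eef_pos']).round(1))
# shank axis from depth: points z 108-140 near
C=cloud(d); L=R.inv().apply((C-s['eef_pos']).reshape(-1,3)).reshape(C.shape)
m=(C[...,2]>110)&(C[...,2]<135)&(np.hypot(C[...,0]-688,C[...,1]+140)<14)
for z in range(108,136,4):
    t=m&(abs(C[...,2]-z)<2)
    if t.sum()>5: print(z,t.sum(),'x max',np.percentile(L[t][:,0],95).round(1),'y',np.percentile(L[t][:,1],[3,97]).round(1))
E
```

```text
{'clock': 39.4, 'qpos': [0.166, 0.789, -0.016, 1.42, 0.012, 0.933, -1.062], 'eef_pos': [690.301, -137.648, 121.529], 'tool_rot': [-3.14, -0.0, 0.361], 'force': [0.316, 0.438, 0.225], 'gripper_force': 58.67, 'width': 20.628}
bore [ 687.5 -141.6   92. ] [-4.   2.7 29.5]
tipfront [ 688.  -139.6  106. ] [-2.8  1.  15.5]
shank222 [ 689.8 -139.3  118. ] [-1.   1.3  3.5]
head [ 688.  -139.4  183. ] [ -2.8   0.7 -61.5]
112 25 x max -0.2 y [-1.9  5.2]
116 38 x max -0.0 y [-2.9  5.5]
120 37 x max 0.1 y [-2.7  5.4]
124 45 x max 0.1 y [-2.7  5.2]
128 48 x max -0.0 y [-3.2  5.2]
132 46 x max -0.1 y [-2.6  5.1]
```

Against the bore, the shank axis needs about +1.4 mm in tool y and roughly nothing in x. I lower in stages and watch the force.

>>> {"api": "step_arm", "payload": {
  "commands": [0,0.14,0,0,0,0,0.18,0,0.14,0.7,0,0,0,0.18,0,0.14,1.3,0,0,0,0.18,0,0.14,1.8,0,0,0,0.18,0,0.14,2.2,0,0,0,0.18,0,0.14,2.2,0,0,0,0.18]
}}

```text
clock: 40.05
eef_pos: [690.3, -140.3, 98.6]
tool_rot: [-3.141, 0.001, 0.36]
force: [-0.1, 0.4, -0.4]
width: 20.7
gripper_force: 58.7
```

>>> {"api": "step_arm", "payload": {
  "commands": [0,0,0.5,0,0,0,0.18,0,0,1,0,0,0,0.18,0,0,1.5,0,0,0,0.18,0,0,1.5,0,0,0,0.18]
}}

```text
clock: 40.45
eef_pos: [690.2, -140.3, 83.6]
tool_rot: [-3.141, 0.002, 0.36]
force: [-1.6, 0.1, -1.4]
width: 20.1
gripper_force: 58.7
```

Entering freely: the tip is past the bar eye with no resistance. Continue to home (z about 68).

>>> {"api": "step_arm", "payload": {
  "commands": [0,0,0.5,0,0,0,0.18,0,0,1,0,0,0,0.18,0,0,1.3,0,0,0,0.18,0,0,1.45,0,0,0,0.18,0,0,1.55,0,0,0,0.18,0,0,1.55,0,0,0,0.18]
}}

```text
clock: 41.05
eef_pos: [691.0, -140.5, 69.1]
tool_rot: [3.142, -0.0, 0.36]
force: [0.2, -0.4, -0.0]
width: 20.5
gripper_force: 58.7
```

>>> {"api": "step_arm", "payload": {
  "commands": [0,0,0.1,0,0,0,0.18,0,0,0.15,0,0,0,0.18,0,0,0.15,0,0,0,0.18]
}}

```text
clock: 41.35
eef_pos: [691.3, -140.5, 68.7]
tool_rot: [3.141, -0.001, 0.36]
force: [-1.6, 0.8, 5.3]
width: 19.9
gripper_force: 58.8
```

Collar contact at z = 68.7, as predicted. Release, retreat, and check.

>>> {"api": "step_arm", "payload": {
  "commands": [0,0,0,0,0,0,0.3,0,0,0,0,0,0,0.45,0,0,0,0,0,0,0.5,0,0,0,0,0,0,0.5,0,0,-3,0,0,0,0.5,0,0,-7,0,0,0,0.5,0,0,-10,0,0,0,0.5,0,0,-12,0,0,0,0.5,-5,0,-12,0,0,0,0.5,-5,0,-12,0,0,0,0.5]
}}

```text
clock: 42.35
eef_pos: [635.3, -161.8, 186.5]
tool_rot: [-3.14, 0.011, 0.355]
force: [0.0, -1.0, -0.8]
width: 42.5
gripper_force: 0.0
```

>>> {"api": "step_arm", "payload": {
  "commands": [0,0,0,0,0,0,0.5,0,0,0,0,0,0,0.5,0,0,0,0,0,0,0.5]
}}

```text
clock: 42.65
eef_pos: [645.3, -157.4, 187.6]
tool_rot: [3.142, -0.001, 0.361]
force: [-0.2, 0.3, -0.6]
width: 42.8
gripper_force: 0.0
```

```bash
python3 - <<'E'
from h import *
st(); d=get('wrist'); pin(d,130.5); knob(d)
s=get('side'); h=cv2.cvtColor(s['image'],cv2.COLOR_RGB2HSV); C=cloud(s)
y=(h[...,0]>18)&(h[...,0]<38)&(h[...,1]>130)&(h[...,2]>60)&(C[...,0]>600)&(C[...,0]<750)&(abs(C[...,1])<250)
for c,a,m in blobs(s,y,10): print('side pin',c,a,np.percentile(C[m],[5,50,95],axis=0).round(0))
# jar lids beside the bar
L=cloud(d)
for x in(29,-33):
    p=car(x,0); m=(np.hypot(L[...,0]-p[0],L[...,1]-p[1])<26)&(L[...,2]>60)&(L[...,2]<77); print(x,m.sum(),np.median(L[m][:,2]) if m.any() else None)
    m=(np.hypot(C[...,0]-p[0],C[...,1]-p[1])<26)&(C[...,2]>62)&(C[...,2]<75); print(' side',m.sum(),np.median(C[m][:,2]) if m.any() else None)
E
```

```text
{'clock': 42.65, 'qpos': [0.207, 0.661, -0.017, 1.488, 0.012, 0.992, -1.023], 'eef_pos': [645.329, -157.418, 187.62], 'tool_rot': [3.142, -0.001, 0.361], 'force': [-0.236, 0.259, -0.642], 'gripper_force': 0.0, 'width': 42.773}
pin [258.1 132.5] 718 [ 687.4 -143.2  130.5] z 130.8 tool [44.5  1.6 57. ]
knob [255.6 296.2] 375 [ 549.7 -192.8  117. ] tool [-101.8   -0.6   70.4] r 145.9 ang 0.007
side pin [260.11538462 110.84615385] 26 [[ 678. -147.  115.]
 [ 684. -136.  129.]
 [ 690. -130.  136.]]
29 884 70.64649978896378
 side 38 70.51966059763856
-33 720 70.56373928189757
 side 47 70.40482335280262
```

The pin head top is at 130.8 mm (fully home), the bar is shut, and the lids are level at 70.5 mm. Handing in.

```bash
python3 -c "
from cell import ctrl
print(ctrl.finish_job())"
```

```text
the job is handed in; nothing more can be done
None
```

I handed the job in at about 43 s on the robot's clock, with both amber jars present standing upright in pockets 2 and 3, the bar swung shut over them and the pin fully home in its bore.

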